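# Poke the stuck coaster stack out of its sloping dock

## Robot

A 7-joint arm with a two-finger parallel gripper is mounted at the origin on the work surface. World frame = base frame: x ahead of the robot, y to its left, z up, the work surface at z = 0. Lengths are in m, angles in rad, forces in N, time in s.
With the tool pointing down it reaches from about 0.425 to 0.875 m from the base axis. Payload 4.7 kg.
Tool frame: the origin (TCP) lies where the fingers leave the gripper's body, on its centre line; the fingertips stand 70 mm ahead of it and the grasp point (between the pads) lies 51 mm ahead of it; z points along the fingers, y is the line along which they close (so a half turn about z gives the same grasp; the last joint's range is limited). The gripper opens to 87 mm and grips with 3 to 60 N. Pads are 19 mm wide; open, the fingers measure 117 mm over their backs; the gripper's body (75 mm by 190 mm) begins 51 mm behind the grasp point.
Start: joints at [-1.148, 0.321, -0.07, 1.45, 0.023, 1.371, -0.057], TCP at [0.258, 0.596, 0.292] pointing down, gripper open.
Joint ranges: [-2.86, 2.86], [-0.3, 2.09], [-1.38, 1.24], [0.06, 2.45], [-1.56, 4.7], [0.09, 2.05], [-2.69, 2.69]. Speed limits (rad/s): [2.57, 2.57, 3.14, 3.14, 3.14, 3.14, 3.14].

## Interface

Orientations are given as a rotation vector (axis times angle).
In Python, from bench import get_state, get_image, get_calibration, close_job gives the robot as it stands.
- The arm moves only by the tool send_rows, never from a script. Its argument "rows" is a list of rows, each an object of numbers: "hand": the finger opening in mm, from 0 to 87; "x", "y", "z": the shift along the world's x, y, z in mm; "roll": the turn about the world's z in degrees. A call has 1 to 10 rows; each row shifts and turns the commanded pose from where the row before left it; what a row does not reach is not made up. A row lasts 1/10 s, in which the tool goes at most 50 mm and 8.59 degrees, less where a joint would pass 70% of its speed; a pose out of reach is approached as far as the arm can. A call is refused whole if a number of a shift passes 50 or a number of a turn 8.59, either way. A call with a gripper value outside its range is refused whole. The fingers move at their own pace and stop on an object; "force" is the grip in N (left out, the last holds). Time passes only in rows, so rows that do not move let the fingers close. It gives the time, the measured TCP pose, the force, the opening and the grip force at its end, in the units of the state.
- get_state(): the state, without advancing time (a new reading comes with each control period).
- get_image(name): name is "side" or "top" or "wrist"; returns the picture (420x560x3 uint8, blue, green, red); there is no depth.
- get_calibration(name): a dict with "mtx" (3x3 intrinsics, pixels), "D" ([k1, k2, p1, p2, k3] as OpenCV has them; the pictures are not rectified), "world_from_camera" (4x4, takes a point from camera to world coordinates). Camera axes: x right, y down, z forward; pixel columns grow to the right and rows downward; lengths in m; the calibration is good to about 2 mm. A picture is of the moment at which its call begins: read the wrist's pose just before it. get_calibration takes no time and is no camera call; for the wrist camera it gives the pose at the moment of the call.
- close_job(): hands the job in; it is judged then, once.
The state is a dict: "time": time; "joint_positions": joint angles; "qd": joint speeds; "joint_torque": joint torques, N m; "position": TCP position; "tool_rot": TCP orientation; "ft_force": force on the tool from outside, world axes, zero at the start; "torque": the same for the moment, N m; "grip_width": opening from 0.0 (shut) to 1.0 (fully open); "grip_force": force on a finger pad.
Only numpy, scipy, OpenCV 4.12 (cv2) and the standard library are available. Lean on these libraries where they do the work, as an engineer would, in place of code of your own. Each camera call takes 0.05 s, during which the arm holds its last target. There are 200 camera calls.

## Task

The bound stack of cork coasters is stuck down in the snug well of the sloping white dock. With the metal lifting hook, reach under the dock, poke the stack up through the hole in the well's bottom until the two sprung catches snap in beneath it, then bring the hook out and stand it upright on the white cubby floor again, clear of the dock and the tray. Last, take the raised stack and lay it flat in the square steel tray without dropping it; leave the gourd, the jar and the spoon where they are.

Things in the scene. Friction and masses are not known exactly. Their poses are not given: they have to be found in the camera images.
- well: Well in the fixed white melamine dock block, 150 x 100 x 48 mm, sloping 30 deg, low end nearest the robot. Origin: centre of the well's mouth, on the top face, 145 mm above the cubby floor (167 mm along -z). x up the slope (the 150 mm), y level (the 100 mm), z straight out of the mouth, 30 deg off vertical, leaning to the robot. Well 103 x 63 mm (x by y), 42 mm deep.
- hole (a point): Centre of the round access hole, 47 mm diameter, through the well's 6 mm thick bottom, on the block's underside, 48 mm below the mouth; axes as the well's. Below it the dock is open on both y sides, between an upright front plate and a rear leg running along -z (inner face at well x = 63 mm). Free under the block along -z at x = y = 0: 119 mm to the cubby floor.
- catch_low (a joint): Sprung metal catch in the well's low end wall, sliding along the well's x; its flat top is 21 mm below the mouth. 0 m = pushed back level with the wall, grows to 0.0085 as it springs out. With the stack down it reads under 0.004; when the stack's underside rises past its top it springs out (over 0.005) and then carries the stack. Spring about 1 N.
- catch_high (a joint): The same catch in the well's high end wall.
- stack_mid (a point): Centre of the bound cork coaster stack, one rigid block 100 x 60 x 40 mm (x, y, z), about 120 g. Starts at the well's bottom, top 2 mm below the mouth, 1.5 mm play all round, axes as the well's. Lifting it 21 mm along the well's z lets the catches snap under it (a low end may lag: 30 is sure); past 38 mm it tips out. On the catches its top is 19 mm out of the mouth: grip across the 60 mm.
- hook_grip (a point): Grip point on the lifting hook, a rigid 350 g aluminium tool standing by itself on the cubby floor, left or right of the dock (tray on the other side). On the axis of its upright shank (16 mm along hook x, 22 mm along y, top at 187 mm), 160 mm above the underside. z up the shank, x from shank to tip. Sole plate 10 mm thick, 44 mm wide, from 25 mm behind to 100 mm in front of the shank axis.
- hook_tip (a point): Top of the hook's upturned round tip (18 mm stem, flat 28 mm head 10 mm thick) standing on the sole 75 mm in front of the shank axis (hook x); top 65 mm above the hook's underside, 95 mm below the grip point. Axes as hook_grip.
- tray_in (a point): Centre of the inner floor of the fixed square steel tray, 170 x 170 mm outside, walls 4 mm thick, rim 8 mm above this point; the point is 4 mm above the cubby floor. z up, x and y along the sides.
- gourd: Bystander: black ceramic gourd, 100 mm diameter, 165 mm high, loose; origin at the centre of its foot, on the cubby floor.
- jar: Bystander: empty glass sugar jar, 84 mm diameter, 110 mm high, loose; origin at the centre of its foot.
- spoon: Bystander: stainless spoon 170 mm long, lying on the cubby floor in front of the robot; origin under it, x along it. The cubby floor is a white board with its top at z = 10 mm.
Not all that is in view belongs to the job. What is meant by the part that bears hook_grip is not purple, and is the smaller of those in its own colour.

How it is judged:
On the way, in this order (a step that is already met when the one before it is completed fails the run):
1. the hook's tip, up through the hole in the well's bottom, has pushed the stack above the catches (z of stack_mid in the frame of well above -0.0015 m and contact force between hook and stack above 0.2 N and distance between hook_tip and stack_mid below 0.045 m and z of hook_tip in the frame of well between -0.027 and 0.005 m), for 0.05 s.
2. the hook stands upright on the cubby floor, let go, clear of dock and tray, and the stack rests on the sprung-out catches (angle between hook_grip's own z axis and vertical below 0.12 rad and height (world z) of hook_grip between 0.16 and 0.18 m and contact force between the fingers and hook below 0.1 N and z of stack_mid in the frame of well between -0.006 and 0.007 m and value of joint each of catch_low, catch_high above 0.004 m and linear speed of each of stack, hook below 0.03 m/s and horizontal distance between hook_tip and well above 0.065 m and contact force between hook and dock below 0.1 N and contact force between hook and tray below 0.1 N), for 0.2 s.
At the end, for the whole second after the job is handed in: The stack lies flat (within 0.1 rad, its original top up) on the tray's floor, its centre within 55 mm of the tray's; the hook stands upright (within 0.12 rad) on the cubby floor, touching neither dock nor tray, its tip more than 65 mm from the well's centre seen from above; both at rest and let go (angle between hook_grip's own z axis and vertical below 0.12 rad and height (world z) of hook_grip between 0.16 and 0.18 m and contact force between the fingers and hook below 0.1 N and linear speed of each of stack, hook below 0.03 m/s and horizontal distance between hook_tip and well above 0.065 m and contact force between hook and dock below 0.1 N and contact force between hook and tray below 0.1 N and angle between stack_mid's own z axis and vertical below 0.1 rad and horizontal distance between stack_mid and tray_in below 0.055 m and z of stack_mid in the frame of tray_in between 0.015 and 0.025 m and contact force between the fingers and stack below 0.1 N).
It fails at once if the gourd, jar or spoon is moved more than 30 mm (distance of any of gourd, jar, spoon from where it was at the start of the episode above 0.03 m).
It fails at once if the stack is dropped or flung: faster than 0.7 m/s while the fingers do not hold it (linear speed of stack above 0.7 m/s and contact force between the fingers and stack below 0.1 N).
It also fails if it takes over 58 s, if anything falls off the work surface, if the arm or the gripper's body presses on something with over 40 N, if the wrist force passes 120 N, or if a joint passes its speed limit or range.

## Working session

There is one attempt and no reset: what is moved stays moved. The work goes in short steps, Python scripts to look and compute and a tool call to move; the robot and the scene stay as the last step left them, time stands still between calls to the robot, and variables do not carry over. Pictures are saved under pics/ and viewed, at most 10 in all, crops included, and the job is handed in when it is done.

Besides the shell and the picture viewer there is one more tool, called as name(argument=value, ...) on one line, values as JSON. send_rows: Moves the arm, as the interface text tells. Its arguments: {"type":"object","properties":{"rows":{"type":"array","items":{"type":"object","properties":{"hand":{"type":"number"},"x":{"type":"number"},"y":{"type":"number"},"z":{"type":"number"},"roll":{"type":"number"}}}},"force":{"type":"number"}},"required":["rows"]}

```bash
mkdir -p pics; cat > h.py <<'E'
import numpy as np,cv2
from bench import *
def ray(cam,uv,cal=None):
    c=cal or get_calibration(cam);T=np.array(c["world_from_camera"])
    p=cv2.undistortPoints(np.array(uv,float).reshape(-1,1,2),np.array(c["mtx"],float),np.array(c["D"],float)).reshape(-1,2)
    d=np.c_[p,np.ones(len(p))]@T[:3,:3].T
    return T[:3,3],d
def onz(cam,uv,z,cal=None):
    o,d=ray(cam,uv,cal);return o+d*((z-o[2])/d[:,2])[:,None]
def proj(cam,P,cal=None):
    c=cal or get_calibration(cam);T=np.linalg.inv(np.array(c["world_from_camera"]))
    return cv2.projectPoints(np.array(P,float).reshape(-1,1,3),cv2.Rodrigues(T[:3,:3])[0],T[:3,3],np.array(c["mtx"],float),np.array(c["D"],float))[0].reshape(-1,2)
E
python3 - <<'E'
from h import *
s=get_state();print(s)
a=get_image("top");b=get_image("side")
cv2.imwrite("pics/top.png",a);cv2.imwrite("pics/side.png",b)
for n in("top","side"):print(n,np.array(get_calibration(n)["world_from_camera"]).round(3).tolist(),np.array(get_calibration(n)["mtx"]).round(0).tolist())
E
```

```text
{'time': 0.0, 'joint_positions': array([-1.14789853,  0.32182126, -0.07011406,  1.4517001 ,  0.02260992,
        1.37077853, -0.05689706]), 'qd': array([ 0.00010424, -0.00087469,  0.00167688,  0.00143493,  0.00111261,
        0.00088333,  0.00101512]), 'joint_torque': array([-1.00512563e-03, -4.91293931e+01, -4.04410483e-01, -3.12529314e+01,
       -6.39267149e-02,  4.32761677e-02,  1.59727069e-04]), 'position': array([0.25823577, 0.59603698, 0.29115014]), 'tool_rot': array([-6.37518321e-01, -3.07592781e+00,  2.97991245e-03]), 'ft_force': array([ 1.16922377,  0.42207816, -0.29785193]), 'torque': array([ 0.02497824, -0.05493223,  0.01259864]), 'grip_force': 0.0, 'grip_width': 0.9977574258738866}
top [[-0.016, -0.997, 0.071, 0.373], [-1.0, 0.015, -0.014, 0.197], [0.013, -0.071, -0.997, 1.765], [0.0, 0.0, 0.0, 1.0]] [[517.0, 0.0, 277.0], [0.0, 517.0, 220.0], [0.0, 0.0, 1.0]]
side [[0.978, -0.12, 0.17, 0.232], [-0.207, -0.495, 0.844, -1.16], [-0.017, -0.86, -0.509, 0.947], [0.0, 0.0, 0.0, 1.0]] [[471.0, 0.0, 272.0], [0.0, 471.0, 216.0], [0.0, 0.0, 1.0]]
```

View pics/top.png

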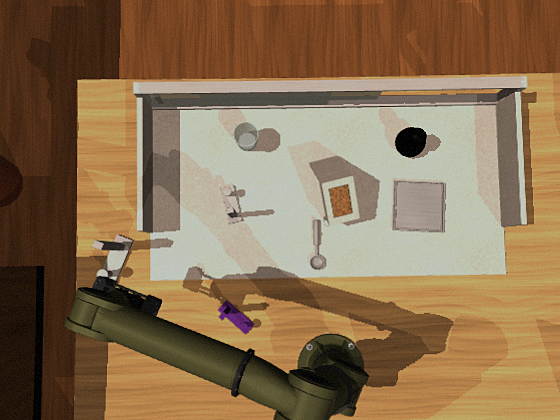

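View pics/side.png

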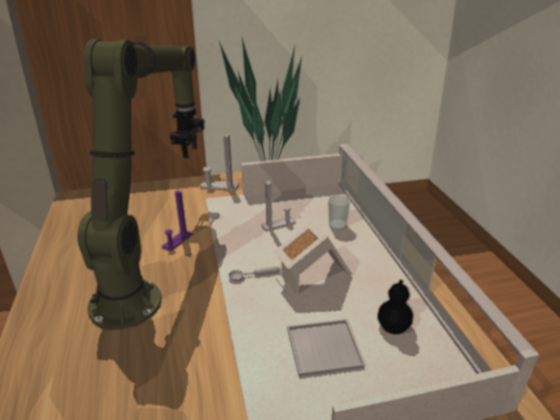

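The top view shows the small metal hook near (233,203), the dock with stack at (342,200), tray at (418,205), spoon (317,240), jar (246,137) and gourd (410,142). The decoys are the big hook at (115,262) and the purple one at (236,317). In the side view the hook's shank runs from (268,183) to (270,228), with its tip near (287,210). I'll zoom in on the hook and dock.

```bash
python3 - <<'E'
import cv2,numpy as np
a=cv2.imread("pics/top.png")[165:235,205:385];b=cv2.imread("pics/side.png")[170:300,230:370]
A=cv2.resize(a,None,fx=4.4,fy=4.4,interpolation=cv2.INTER_CUBIC)
B=cv2.resize(b,None,fx=4.5,fy=4.5,interpolation=cv2.INTER_CUBIC)
cv2.imwrite("pics/ta.png",A);cv2.imwrite("pics/sb.png",B)
E
```

```text
(no output)
```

View pics/ta.png

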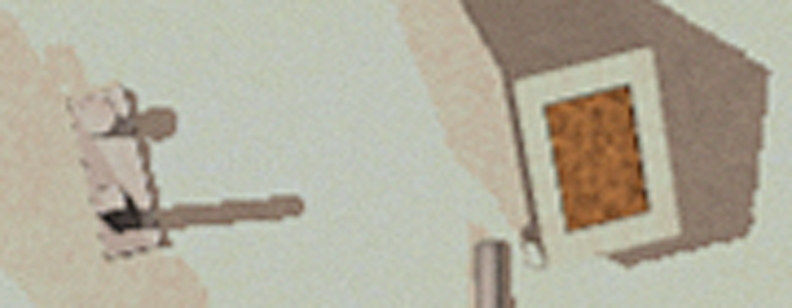

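View pics/sb.png

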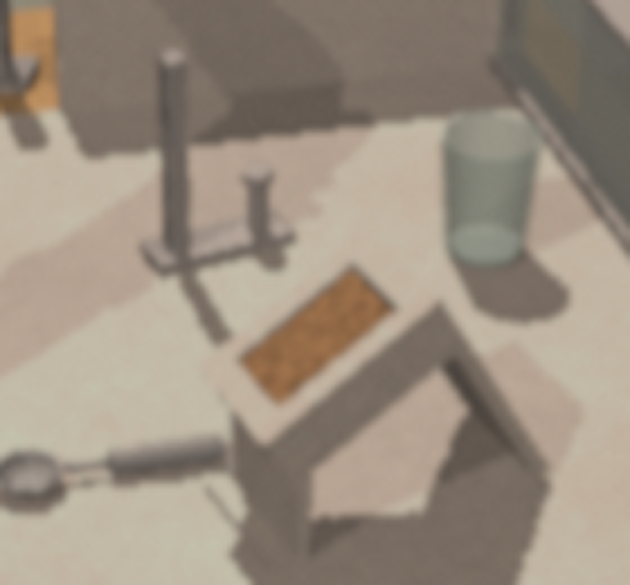

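The top crop shows cork corners at (545,105), (630,86), (650,212) and (568,232), and the hook with its head near (100,112). The side crop shows the shank top at (172,57), the tip head at (257,172) and the sole. Next step is converting these to world coordinates.

```bash
cat > m.py <<'E'
from h import *
t=lambda p:np.array(p)/4.4+[205,165]
s=lambda p:np.array(p)/4.5+[230,170]
# cork corners top view: hiL,hiR,loR,loL
C=t([(545,105),(630,86),(650,212),(568,232)])
zt=[.1783,.1783,.1283,.1283]
P=np.array([onz("top",[c],z)[0] for c,z in zip(C,zt)])
S=s([(352,266),(396,310),(280,404),(240,362)])  # side: hiL,hiR,loR,loL
Q=np.array([onz("side",[c],z)[0] for c,z in zip(S,zt)])
for n,X in(("top",P),("side",Q)):
    m=X.mean(0);d=(X[0]+X[1]-X[2]-X[3])[:2]
    print(n,X.round(3).tolist(),"ctr",m.round(4),"yaw",np.degrees(np.arctan2(d[1],d[0])),"w",np.linalg.norm(X[0]-X[1]),np.linalg.norm(X[2]-X[3]),"len",np.linalg.norm(d)/2)
print("shank side",onz("side",s([(172,57)]),.197),"base",onz("side",s([(175,256)]),.02))
print("tip side",onz("side",s([(257,174)]),.075),"tip top",onz("top",t([(100,112)]),.075))
print("sole side corners",onz("side",s([(142,244),(160,268),(294,235)]),.02))
print("sole top corners rearL rearR frontR",onz("top",t([(105,256),(165,243),(128,88),(68,100)]),.02))
print("tray",onz("top",[(395,179),(446,181),(444,232),(392,229)],.022).mean(0))
E
python3 m.py
```

```text
top [[0.58, 0.011, 0.178], [0.592, -0.049, 0.178], [0.507, -0.069, 0.128], [0.493, -0.009, 0.128]] ctr [ 0.543  -0.0288  0.1533] yaw 13.205238866137773 w 0.06144556018043366 0.06119992306893018 len 0.08792432956702835
side [[0.579, 0.011, 0.178], [0.592, -0.048, 0.178], [0.51, -0.066, 0.128], [0.495, -0.013, 0.128]] ctr [ 0.5441 -0.0291  0.1533] yaw 13.725124168879182 w 0.060536040447741066 0.05497620566761892 len 0.0857051936844482
shank side [[0.5164049 0.3138376 0.197    ]] base [[0.51243826 0.30083363 0.02      ]]
tip side [[0.58788965 0.32423376 0.075     ]] tip top [[0.59258746 0.33220647 0.075     ]]
sole side corners [[0.48940797 0.32585277 0.02      ]
 [0.4967209  0.28548241 0.02      ]
 [0.61639869 0.31010243 0.02      ]]
sole top corners rearL rearR frontR [[0.48837244 0.33387604 0.02      ]
 [0.4976713  0.28774127 0.02      ]
 [0.61807808 0.31485288 0.02      ]
 [0.60940143 0.36115552 0.02      ]]
tray [ 0.53948436 -0.31194319  0.022     ]
```

send_rows(rows=[{"z": 45,"hand": 60},{"x": 32.5,"y": -35,"roll": 4.5},{"x": 32.5,"y": -35,"roll": 4.5},{"x": 32.5,"y": -35,"roll": 4.5},{"x": 32.5,"y": -35,"roll": 4.5},{"x": 32.5,"y": -35,"roll": 4.5},{"x": 32.5,"y": -35,"roll": 4.5},{"x": 32.5,"y": -35,"roll": 4.5},{"x": 32,"y": -35,"roll": 4.5},{}])

```text
schema error: expected keys hand, x, y, z, roll
```

```bash
cat >> h.py <<'E'
def pose():
    s=get_state();from scipy.spatial.transform import Rotation as R
    M=R.from_rotvec(s["tool_rot"]).as_matrix();y=M[:,1]
    print("t %.2f"%s["time"],"tcp",(s["position"]*1000).round(1),"close_ang %.2f"%(np.degrees(np.arctan2(y[1],y[0]))%180),"zax",M[:,2].round(3),"w %.1f"%(s["grip_width"]*87),"gf",s["grip_force"],"F",s["ft_force"].round(2),"M",s["torque"].round(2),"q",s["joint_positions"].round(2))
    return s
E
python3 - <<'E'
from h import *
pose();c=get_calibration("wrist");a=get_image("wrist");cv2.imwrite("pics/w1.png",a)
print(proj("wrist",[[.5174,.3163,.197],[.5906,.3327,.075],[.488,.334,.02]],c))
E
```

```text
t 0.10 tcp [258.3 596.1 291.3] close_ang 66.58 zax [-0.001 -0.002 -1.   ] w 87.0 gf 0.0 F [ 0.27 -0.12 -0.54] M [-0.01 -0.02 -0.03] q [-1.15  0.32 -0.07  1.45  0.02  1.37 -0.06]
[[124.58449813 580.66867338]
 [199.59803165 501.96028537]
 [171.85569865 414.16544084]]
```

View pics/w1.png

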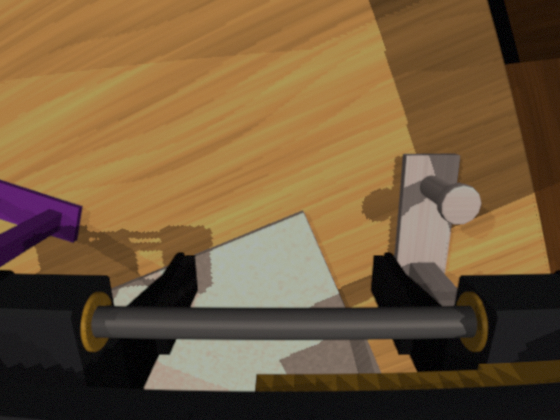

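The move was refused because every row needs all its keys. The wrist picture is therefore from the start pose: the big decoy hook is beside the right finger at about (430,280) and the purple one at (40,215). I'll resend with full rows, going up first.

send_rows(rows=[{"x": 0,"y": 0,"z": 45,"roll": 0,"hand": 87},{"x": 0,"y": 0,"z": 25,"roll": 0,"hand": 87},{"x": 32.5,"y": -35,"z": 0,"roll": 4.5,"hand": 87},{"x": 32.5,"y": -35,"z": 0,"roll": 4.5,"hand": 87},{"x": 32.5,"y": -35,"z": 0,"roll": 4.5,"hand": 87},{"x": 32.5,"y": -35,"z": 0,"roll": 4.5,"hand": 87},{"x": 32.5,"y": -35,"z": 0,"roll": 4.5,"hand": 87},{"x": 32.5,"y": -35,"z": 0,"roll": 4.5,"hand": 87},{"x": 32.5,"y": -35,"z": 0,"roll": 4.5,"hand": 87},{"x": 32,"y": -35,"z": 0,"roll": 4.5,"hand": 87}])

```text
time: 1.15
position: [0.5189, 0.3147, 0.3621]
tool_rot: [0.349, -3.122, -0.0]
ft_force: [0.3, 0.2, -0.2]
grip_width: 0.998
grip_force: 0.0
```

```bash
python3 - <<'E'
from h import *
pose();c=get_calibration("wrist");a=get_image("wrist");cv2.imwrite("pics/w2.png",a)
print(proj("wrist",[[.5174,.3163,.197],[.5906,.3327,.075],[.488,.334,.02]],c))
E
```

```text
t 1.15 tcp [518.9 314.7 362.1] close_ang 102.76 zax [-0.  0. -1.] w 86.9 gf 0.0 F [ 0.34  0.23 -0.2 ] M [ 0.08 -0.01  0.07] q [-0.68  0.2   0.1   1.46 -0.02  1.48  1.22]
[[287.21824232 212.39224208]
 [285.82415304 242.49317084]
 [305.97042847 146.57608062]]
```

View pics/w2.png

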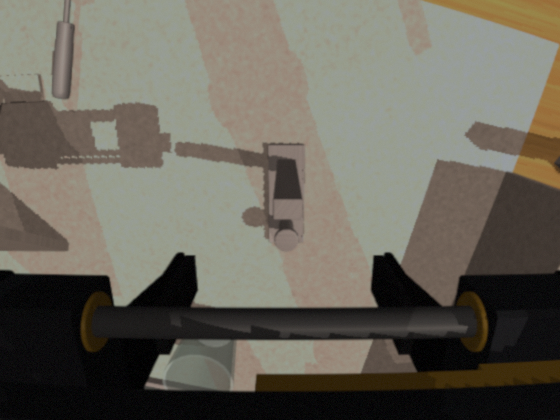

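The head is at (287,238) and the sole's rear corner at (304,145), both 2–4 px from prediction. The hook therefore sits about 2 mm nearer the robot and is aligned. I'll descend and grip.

send_rows(rows=[{"x": -3,"y": 1,"z": -45,"roll": 0,"hand": 87},{"x": 0,"y": 0,"z": -45,"roll": 0,"hand": 87},{"x": 0,"y": 0,"z": -40,"roll": 0,"hand": 87},{"x": 0,"y": 0,"z": -11,"roll": 0,"hand": 87},{"x": 0,"y": 0,"z": 0,"roll": 0,"hand": 0},{"x": 0,"y": 0,"z": 0,"roll": 0,"hand": 0},{"x": 0,"y": 0,"z": 0,"roll": 0,"hand": 0},{"x": 0,"y": 0,"z": 0,"roll": 0,"hand": 0},{"x": 0,"y": 0,"z": 0,"roll": 0,"hand": 0},{"x": 0,"y": 0,"z": 0,"roll": 0,"hand": 0}], force=55)

```text
time: 2.2
position: [0.5151, 0.3176, 0.222]
tool_rot: [-0.344, 3.122, 0.001]
ft_force: [-1.0, 0.6, 0.7]
grip_width: 0.536
grip_force: 0.0
```

```bash
python3 - <<'E'
from h import *
pose()
E
```

```text
t 2.20 tcp [515.1 317.6 222. ] close_ang 102.58 zax [ 0.001  0.001 -1.   ] w 46.6 gf 0.0 F [-1.05  0.61  0.72] M [0.06 0.02 0.02] q [-0.68  0.27  0.09  1.66 -0.03  1.21  1.21]
```

send_rows(rows=[{"x": 0,"y": 0,"z": 0,"roll": 0,"hand": 0},{"x": 0,"y": 0,"z": 0,"roll": 0,"hand": 0},{"x": 0,"y": 0,"z": 0,"roll": 0,"hand": 0},{"x": 0,"y": 0,"z": 0,"roll": 0,"hand": 0},{"x": 0,"y": 0,"z": 0,"roll": 0,"hand": 0},{"x": 0,"y": 0,"z": 0,"roll": 0,"hand": 0},{"x": 0,"y": 0,"z": 0,"roll": 0,"hand": 0}], force=55)

```text
time: 2.9
position: [0.5148, 0.3174, 0.2212]
tool_rot: [0.344, -3.122, 0.0]
ft_force: [0.8, 0.2, -0.1]
grip_width: 0.251
grip_force: 55.0
```

```bash
python3 - <<'E'
from h import *
pose()
E
```

```text
t 2.90 tcp [514.8 317.4 221.2] close_ang 102.58 zax [-0. -0. -1.] w 21.9 gf 54.99016910791397 F [ 0.76  0.15 -0.06] M [0.04 0.05 0.02] q [-0.68  0.27  0.09  1.66 -0.03  1.21  1.21]
```

send_rows(rows=[{"x": 0,"y": 0,"z": 20,"roll": 0,"hand": 0},{"x": 0,"y": 0,"z": 25,"roll": 0,"hand": 0},{"x": 1.5,"y": -10,"z": 0,"roll": -8.1,"hand": 0},{"x": 1.5,"y": -13,"z": 0,"roll": -8.1,"hand": 0},{"x": 1.5,"y": -13,"z": 0,"roll": -8.1,"hand": 0},{"x": 1.5,"y": -13,"z": 0,"roll": -8.1,"hand": 0},{"x": 1.5,"y": -13,"z": 0,"roll": -8.1,"hand": 0},{"x": 1.5,"y": -13,"z": 0,"roll": -8.1,"hand": 0},{"x": 2,"y": -13,"z": 0,"roll": -8.1,"hand": 0},{"x": 2,"y": -13,"z": 0,"roll": -8.1,"hand": 0}])

```text
time: 3.9
position: [0.5274, 0.2157, 0.2654]
tool_rot: [-1.39, -2.816, 0.002]
ft_force: [0.7, -1.2, -3.0]
grip_width: 0.25
grip_force: 55.0
```

send_rows(rows=[{"x": 2,"y": -13,"z": 0,"roll": -8.1,"hand": 0},{"x": 2,"y": -13,"z": 0,"roll": -8.1,"hand": 0},{"x": 1,"y": -11,"z": 0,"roll": -8.1,"hand": 0},{"x": 0,"y": 0,"z": 0,"roll": 0,"hand": 0},{"x": 0,"y": 0,"z": 0,"roll": 0,"hand": 0}])

```text
time: 4.4
position: [0.5325, 0.1798, 0.2658]
tool_rot: [-1.941, -2.469, 0.0]
ft_force: [-0.7, -0.2, -2.9]
grip_width: 0.255
grip_force: 55.0
```

```bash
python3 - <<'E'
from h import *
pose();a=get_image("side");b=get_image("top");cv2.imwrite("pics/s3.png",a)
s=get_state();p=s["position"];th=np.radians(-76.6);T=p+np.r_[.075*np.cos(th),.075*np.sin(th),-.146]
print("tip pred",T,proj("side",[T])-[200,130],)
A=cv2.resize(a[130:300,200:400],None,fx=3.5,fy=3.5,interpolation=cv2.INTER_CUBIC);cv2.imwrite("pics/s3c.png",A)
E
```

```text
t 4.40 tcp [532.5 179.8 265.8] close_ang 13.66 zax [-0.001  0.    -1.   ] w 22.2 gf 54.98872350901365 F [-0.7  -0.15 -2.86] M [0.08 0.05 0.02] q [-0.66  0.15  0.32  1.72 -0.05  1.28 -0.09]
tip pred [0.5499166  0.10759494 0.11996286] [[91.266658  99.9327336]]
```

View pics/s3c.png

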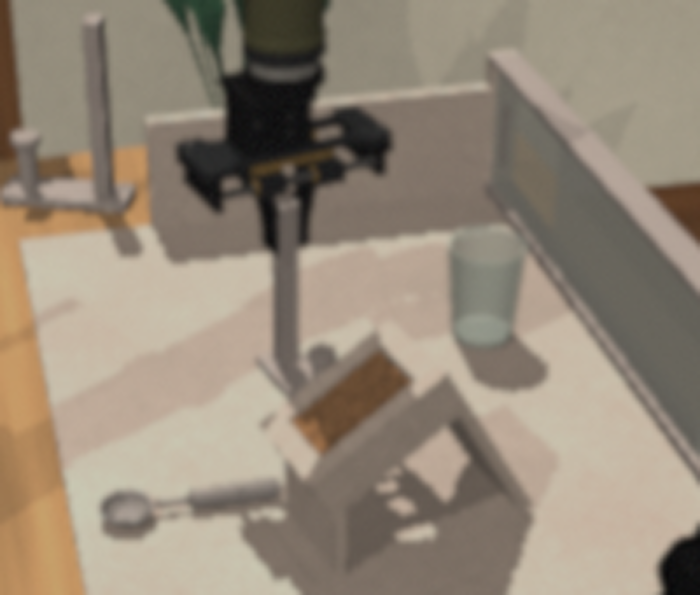

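The side crop shows the held hook upright with its head at about (321,355), i.e. 1.5 px from prediction. I'll move in under the dock.

send_rows(rows=[{"x": 0,"y": 0,"z": -16,"roll": 0,"hand": 0},{"x": 4,"y": -16.5,"z": 0,"roll": 0,"hand": 0},{"x": 5,"y": -21,"z": 0,"roll": 0,"hand": 0},{"x": 5,"y": -21,"z": 0,"roll": 0,"hand": 0},{"x": 5,"y": -21,"z": 0,"roll": 0,"hand": 0},{"x": 5,"y": -21,"z": 0,"roll": 0,"hand": 0},{"x": 4,"y": -16.5,"z": 0,"roll": 0,"hand": 0},{"x": 2,"y": -10,"z": 0,"roll": 0,"hand": 0},{"x": 0,"y": 0,"z": 0,"roll": 0,"hand": 0}])

```text
time: 5.4
position: [0.5631, 0.0513, 0.2502]
tool_rot: [1.946, 2.465, -0.001]
ft_force: [0.2, -0.8, -3.3]
grip_width: 0.251
grip_force: 55.0
```

```bash
python3 - <<'E'
from h import *
s=pose();a=get_image("side");cv2.imwrite("pics/s4.png",a)
p=s["position"];th=np.radians(-76.6);T=p+np.r_[.075*np.cos(th),.075*np.sin(th),-.146]
yw=np.radians(13.4);d=T-[.5425,-.0292,.155];h=d[0]*np.cos(yw)+d[1]*np.sin(yw);l=-d[0]*np.sin(yw)+d[1]*np.cos(yw)
print("tip in well x,y,z mm",1e3*np.array([h*.866+d[2]*.5,l,-h*.5+d[2]*.866]))
print((proj("side",[T])-[250,180])*4.5)
A=cv2.resize(a[180:310,250:380],None,fx=4.5,fy=4.5,interpolation=cv2.INTER_CUBIC);cv2.imwrite("pics/s4c.png",A)
E
```

```text
t 5.40 tcp [563.1  51.3 250.2] close_ang 13.42 zax [ 0.    -0.001 -1.   ] w 21.8 gf 54.987945249304175 F [ 0.21 -0.75 -3.34] M [-0.03  0.03 -0.02] q [-0.51  0.17  0.41  1.74 -0.07  1.25  0.16]
tip in well x,y,z mm [  8.12823834  -1.47515091 -63.29553863]
[[274.3476768  336.59283603]]
```

View pics/s4c.png

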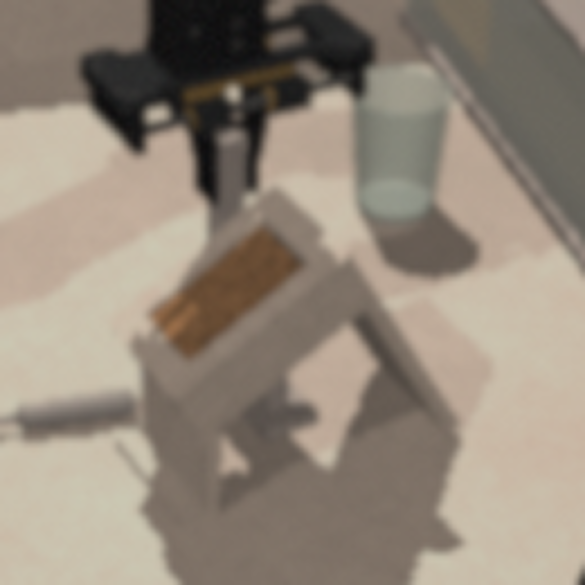

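The side crop shows the hook's sole and stem beneath the dock, sole front at about (310,415), free of the plates. I'll lift along the well axis.

send_rows(rows=[{"x": -2.4,"y": -0.6,"z": 4.3,"roll": 0,"hand": 0},{"x": -2.4,"y": -0.6,"z": 4.3,"roll": 0,"hand": 0},{"x": -2.4,"y": -0.6,"z": 4.3,"roll": 0,"hand": 0},{"x": -2.4,"y": -0.6,"z": 4.3,"roll": 0,"hand": 0},{"x": 0,"y": 0,"z": 0,"roll": 0,"hand": 0}])

```text
time: 5.95
position: [0.5532, 0.0504, 0.2683]
tool_rot: [1.944, 2.467, 0.002]
ft_force: [0.1, -0.2, -4.7]
grip_width: 0.251
grip_force: 55.0
```

send_rows(rows=[{"x": -2,"y": -0.5,"z": 3.5,"roll": 0,"hand": 0},{"x": -2,"y": -0.5,"z": 3.5,"roll": 0,"hand": 0},{"x": 0,"y": 0,"z": 0,"roll": 0,"hand": 0}])

```text
time: 6.25
position: [0.5494, 0.0491, 0.2751]
tool_rot: [1.945, 2.466, 0.002]
ft_force: [0.3, 0.9, -4.2]
grip_width: 0.249
grip_force: 55.0
```

send_rows(rows=[{"x": -2,"y": -0.5,"z": 3.5,"roll": 0,"hand": 0},{"x": -2,"y": -0.5,"z": 3.5,"roll": 0,"hand": 0},{"x": 0,"y": 0,"z": 0,"roll": 0,"hand": 0}])

```text
time: 6.55
position: [0.545, 0.0476, 0.2823]
tool_rot: [1.946, 2.466, -0.0]
ft_force: [0.2, 0.3, -4.9]
grip_width: 0.249
grip_force: 55.0
```

send_rows(rows=[{"x": -2,"y": -0.5,"z": 3.5,"roll": 0,"hand": 0},{"x": -2,"y": -0.5,"z": 3.5,"roll": 0,"hand": 0},{"x": 0,"y": 0,"z": 0,"roll": 0,"hand": 0},{"x": 0,"y": 0,"z": 0,"roll": 0,"hand": 0}])

```text
time: 6.95
position: [0.541, 0.0468, 0.2885]
tool_rot: [-1.946, -2.466, 0.001]
ft_force: [0.9, 0.4, -4.4]
grip_width: 0.249
grip_force: 55.0
```

```bash
python3 - <<'E'
from h import *
s=pose();a=get_image("side");cv2.imwrite("pics/s5.png",a)
p=s["position"];th=np.radians(-76.6);T=p+np.r_[.075*np.cos(th),.075*np.sin(th),-.146]
yw=np.radians(13.4);d=T-[.5425,-.0292,.155];h=d[0]*np.cos(yw)+d[1]*np.sin(yw);l=-d[0]*np.sin(yw)+d[1]*np.cos(yw)
print("tip in well x,y,z mm",1e3*np.array([h*.866+d[2]*.5,l,-h*.5+d[2]*.866]))
A=cv2.resize(a[180:310,250:380],None,fx=4.5,fy=4.5,interpolation=cv2.INTER_CUBIC);cv2.imwrite("pics/s5c.png",A)
E
```

```text
t 6.95 tcp [541.   46.8 288.5] close_ang 13.46 zax [-0.001 -0.    -1.   ] w 21.7 gf 54.991993037983775 F [ 0.93  0.36 -4.43] M [ 0.03 -0.11  0.06] q [-0.52  0.09  0.41  1.74 -0.04  1.32  0.13]
tip in well x,y,z mm [  7.77441792  -0.67736464 -18.87266406]
```

View pics/s5c.png

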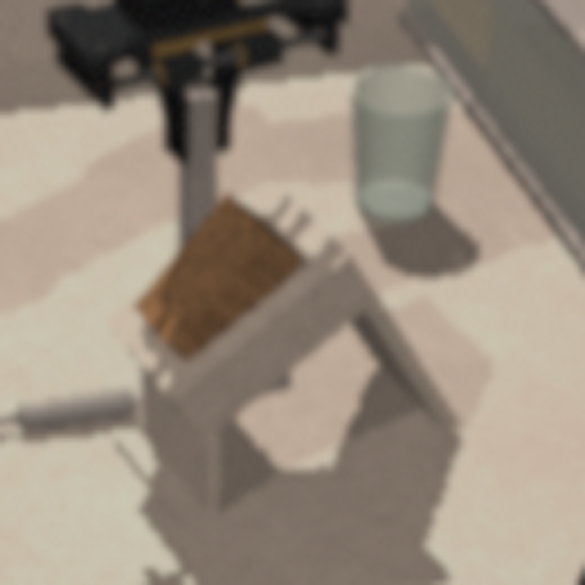

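The stack stands well out of the mouth, as expected for about a 30 mm lift. I'll retract along the well axis, come out sideways and set the hook down.

send_rows(rows=[{"x": 2.4,"y": 0.6,"z": -4.3,"roll": 0,"hand": 0},{"x": 2.4,"y": 0.6,"z": -4.3,"roll": 0,"hand": 0},{"x": 2.4,"y": 0.6,"z": -4.3,"roll": 0,"hand": 0},{"x": 2.4,"y": 0.6,"z": -4.3,"roll": 0,"hand": 0},{"x": 2.4,"y": 0.6,"z": -4.3,"roll": 0,"hand": 0},{"x": 2.5,"y": 0.6,"z": -4.4,"roll": 0,"hand": 0},{"x": 2.5,"y": 0.6,"z": -4.4,"roll": 0,"hand": 0},{"x": 2.5,"y": 0.6,"z": -4.4,"roll": 0,"hand": 0},{"x": 2.5,"y": 0.6,"z": -4.4,"roll": 0,"hand": 0},{"x": 0,"y": 0,"z": 0,"roll": 0,"hand": 0}])

```text
time: 8.0
position: [0.5632, 0.0526, 0.2485]
tool_rot: [-1.945, -2.466, 0.002]
ft_force: [-0.5, -0.3, -3.2]
grip_width: 0.246
grip_force: 55.0
```

send_rows(rows=[{"x": -4,"y": 16.5,"z": 0,"roll": 0,"hand": 0},{"x": -5,"y": 21,"z": 0,"roll": 0,"hand": 0},{"x": -5,"y": 21,"z": 0,"roll": 0,"hand": 0},{"x": -5,"y": 21,"z": 0,"roll": 0,"hand": 0},{"x": -5,"y": 21,"z": 0,"roll": 0,"hand": 0},{"x": -5,"y": 21,"z": 0,"roll": 0,"hand": 0},{"x": -4,"y": 16.5,"z": 0,"roll": 0,"hand": 0},{"x": 0,"y": 0,"z": -10,"roll": 0,"hand": 0},{"x": 0,"y": 0,"z": -10,"roll": 0,"hand": 0},{"x": 0,"y": 0,"z": -4,"roll": 0,"hand": 0}])

```text
time: 9.0
position: [0.5299, 0.1885, 0.2235]
tool_rot: [-1.947, -2.465, 0.005]
ft_force: [-0.7, 0.1, -3.3]
grip_width: 0.247
grip_force: 55.0
```

```bash
python3 - <<'E'
from h import *
pose()
E
```

```text
t 9.00 tcp [529.9 188.5 223.5] close_ang 13.37 zax [-0.002 -0.002 -1.   ] w 21.5 gf 54.98800216242671 F [-0.72  0.15 -3.27] M [-0.06  0.04 -0.01] q [-0.67  0.18  0.31  1.77 -0.06  1.2  -0.11]
```

send_rows(rows=[{"x": 0,"y": 0,"z": -1.5,"roll": 0,"hand": 0},{"x": 0,"y": 0,"z": -1.0,"roll": 0,"hand": 0},{"x": 0,"y": 0,"z": 0,"roll": 0,"hand": 0}])

```text
time: 9.3
position: [0.5306, 0.1899, 0.223]
tool_rot: [1.946, 2.466, 0.0]
ft_force: [0.0, 1.0, -2.9]
grip_width: 0.252
grip_force: 55.0
```

send_rows(rows=[{"x": 0,"y": 0,"z": -1.0,"roll": 0,"hand": 0},{"x": 0,"y": 0,"z": 0,"roll": 0,"hand": 0}])

```text
time: 9.5
position: [0.5304, 0.1904, 0.222]
tool_rot: [1.945, 2.467, 0.001]
ft_force: [0.5, -0.5, -3.1]
grip_width: 0.25
grip_force: 55.0
```

```bash
python3 - <<'E'
from h import *
pose()
E
```

```text
t 9.50 tcp [530.4 190.4 222. ] close_ang 13.47 zax [ 0.  0. -1.] w 21.7 gf 54.988357136026025 F [ 0.47 -0.5  -3.09] M [ 0.05  0.08 -0.05] q [-0.67  0.18  0.31  1.77 -0.06  1.19 -0.11]
```

send_rows(rows=[{"x": 0,"y": 0,"z": -0.7,"roll": 0,"hand": 0},{"x": 0,"y": 0,"z": 0,"roll": 0,"hand": 0}])

```text
time: 9.7
position: [0.5303, 0.1905, 0.2212]
tool_rot: [1.945, 2.467, 0.0]
ft_force: [0.1, -0.7, -3.2]
grip_width: 0.248
grip_force: 55.0
```

send_rows(rows=[{"x": 0,"y": 0,"z": -0.7,"roll": 0,"hand": 0},{"x": 0,"y": 0,"z": 0,"roll": 0,"hand": 0}])

```text
time: 9.9
position: [0.5303, 0.1905, 0.2211]
tool_rot: [1.945, 2.467, 0.001]
ft_force: [-2.1, -0.4, 0.4]
grip_width: 0.246
grip_force: 55.0
```

The weight is now on the floor, so I'll let go.

send_rows(rows=[{"x": 0,"y": 0,"z": 0,"roll": 0,"hand": 40},{"x": 0,"y": 0,"z": 0,"roll": 0,"hand": 60},{"x": 0,"y": 0,"z": 0,"roll": 0,"hand": 75},{"x": 0,"y": 0,"z": 0,"roll": 0,"hand": 75},{"x": 0,"y": 0,"z": 0,"roll": 0,"hand": 80},{"x": 0,"y": 0,"z": 40,"roll": 0,"hand": 87},{"x": 0,"y": 0,"z": 45,"roll": 0,"hand": 87},{"x": 0,"y": 0,"z": 35,"roll": 0,"hand": 87},{"x": 0,"y": 0,"z": 0,"roll": 0,"hand": 87}])

```text
time: 10.8
position: [0.5325, 0.191, 0.3466]
tool_rot: [1.943, 2.463, 0.015]
ft_force: [0.7, 0.3, 0.9]
grip_width: 0.957
grip_force: 0.0
```

```bash
python3 - <<'E'
from h import *
pose();a=get_image("side");b=get_image("top");cv2.imwrite("pics/s6.png",a);cv2.imwrite("pics/t6.png",b)
A=cv2.resize(a[160:300,240:380],None,fx=4,fy=4,interpolation=cv2.INTER_CUBIC)
cv2.imwrite("pics/c6.png",A)
# cork mask centroid in both views, vs expected resting place
x0,u,w=np.array([.5425,-.0292,.155]),np.array([.866*.9728,.866*.2317,.5]),np.array([-.4864,-.1159,.866]);v=np.array([-.2317,.9728,0])
for n,im in(("top",b),("side",a)):
    m=cv2.inRange(cv2.cvtColor(im,cv2.COLOR_BGR2HSV),(3,100,60),(20,255,255))
    e=proj(n,[x0+19e-3*w+sx*.05*u+sy*.03*v for sx,sy in((1,1),(1,-1),(-1,-1),(-1,1))])
    x,y=e.mean(0).astype(int);q=np.zeros_like(m);q[y-45:y+45,x-45:x+45]=m[y-45:y+45,x-45:x+45]
    c=max(cv2.findContours(q,0,2)[0],key=cv2.contourArea)
    print(n,"expected top corners",e.round(1).tolist(),"seen",cv2.approxPolyDP(c,3,True).reshape(-1,2).tolist())
E
```

```text
t 10.80 tcp [532.5 191.  346.6] close_ang 13.47 zax [ 0.009  0.005 -1.   ] w 83.2 gf 0.0 F [0.67 0.29 0.94] M [-0.09  0.02  0.01] q [-0.68  0.11  0.31  1.6  -0.04  1.42 -0.13]
top expected top corners [[330.8, 191.7], [349.7, 186.9], [354.3, 215.5], [335.9, 220.2]] seen [[348, 185], [336, 187], [341, 193], [338, 195], [334, 188], [329, 188], [335, 219], [353, 214], [351, 191], [347, 191], [349, 188], [344, 192]]
side expected top corners [[305.2, 225.0], [315.1, 234.6], [288.8, 256.2], [279.7, 245.9]] seen [[301, 225], [282, 247], [290, 258], [316, 238]]
```

View pics/c6.png

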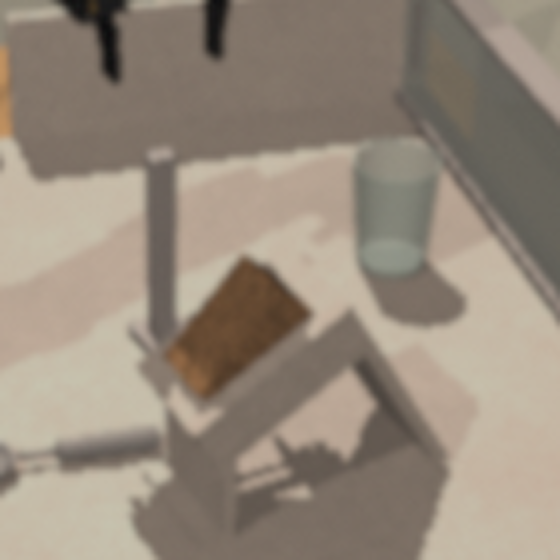

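The picture shows the hook standing upright with its shank top at about (160,153), and the stack raised with its upper apex at about (243,256). I'll check numerically whether the stack sits level on both catches.

```bash
python3 - <<'E'
from h import *
x0,u,w=np.array([.5425,-.0292,.155]),np.array([.866*.9728,.866*.2317,.5]),np.array([-.4864,-.1159,.866]);v=np.array([-.2317,.9728,0])
def corners(zl,zh,x=0): # top z (well) low/high end
    t=np.arctan2(zh-zl,.1);uu=np.cos(t)*u+np.sin(t)*w;ww=np.cos(t)*w-np.sin(t)*u
    c=x0+(zl+zh)/2*w+x*u
    T=[c+sx*.05*uu+sy*.03*v for sx,sy in((1,1),(1,-1),(-1,-1),(-1,1))]
    return np.array(T),np.array(T)-.04*ww
dock=[x0+sx*.0515*u+sy*.0315*v for sx,sy in((1,1),(1,-1),(-1,-1),(-1,1))]
for n in("side","top"):
    print(n,"mouth",proj(n,dock).round(0).tolist())
    for zl,zh in((.019,.019),(.028,.028),(.01,.019),(-.002,.019),(-.002,-.002)):
        print(zl,zh,proj(n,corners(zl,zh)[0]).round(1).tolist())
    for f in ("s5","s6")if n=="side" else("t6","top"):
        im=cv2.imread(f"pics/{f}.png");x,y=map(int,proj(n,[x0+.01*w])[0])
        q=np.zeros(im.shape[:2],np.uint8);q[y-35:y+35,x-35:x+35]=255
        m=cv2.inRange(cv2.cvtColor(im,cv2.COLOR_BGR2HSV),(3,90,40),(20,255,255))&q
        m=cv2.morphologyEx(m,2,np.ones((2,2)))
        c=max(cv2.findContours(m,0,2)[0],key=cv2.contourArea);h=cv2.convexHull(c)
        print(f,cv2.contourArea(h),cv2.approxPolyDP(h,1.5,True).reshape(-1,2).tolist())
im=cv2.imread("pics/s6.png");print(im[222:262:2,276:322:2].sum(2))
E
```

```text
side mouth [[308.0, 228.0], [318.0, 238.0], [291.0, 261.0], [282.0, 250.0]]
0.019 0.019 [[305.2, 225.0], [315.1, 234.6], [288.8, 256.2], [279.7, 245.9]]
0.028 0.028 [[304.0, 223.1], [313.8, 232.7], [287.4, 254.5], [278.3, 244.1]]
0.01 0.019 [[305.2, 225.0], [315.0, 234.6], [290.2, 258.0], [281.1, 247.6]]
-0.002 0.019 [[305.0, 225.2], [314.9, 234.8], [292.2, 260.1], [283.1, 249.7]]
-0.002 -0.002 [[308.1, 229.2], [318.0, 238.8], [291.9, 260.3], [282.9, 250.0]]
s5 626.0 [[302, 226], [317, 239], [295, 258], [291, 259], [284, 253], [282, 248], [295, 231]]
s6 595.0 [[302, 226], [317, 239], [294, 259], [290, 259], [283, 251], [283, 248]]
top mouth [[329.0, 189.0], [349.0, 184.0], [353.0, 213.0], [334.0, 218.0]]
0.019 0.019 [[330.8, 191.7], [349.7, 186.9], [354.3, 215.5], [335.9, 220.2]]
0.028 0.028 [[331.4, 192.8], [350.5, 187.9], [355.1, 216.7], [336.6, 221.4]]
0.01 0.019 [[330.8, 191.7], [349.7, 186.9], [353.6, 214.3], [335.2, 218.9]]
-0.002 0.019 [[330.8, 192.0], [349.7, 187.2], [352.5, 212.5], [334.3, 217.1]]
-0.002 -0.002 [[329.2, 189.1], [347.9, 184.4], [352.5, 212.8], [334.3, 217.4]]
[... 1370 characters left out ...]
365 362 344 331 327]
 [417 372 337 281 296 258 225 234 223 226 212 217 209 202 222 286 351 362
  358 341 331 327 326]
 [396 370 353 314 313 288 247 244 241 214 198 199 200 241 323 364 368 346
  331 328 331 330 323]
 [377 371 368 359 324 279 289 261 244 208 187 187 233 324 365 370 356 331
  327 326 324 330 325]
 [440 374 365 369 357 298 304 291 248 193 200 264 337 368 359 345 334 329
  327 320 321 322 330]
 [532 423 365 407 440 336 314 300 234 201 280 358 369 363 337 328 331 331
  331 324 321 323 365]
 [558 506 389 452 518 406 338 275 241 293 348 368 361 341 331 332 332 336
  329 329 332 377 461]
 [557 551 490 499 539 508 411 341 334 356 361 343 331 329 330 328 333 328
  325 337 409 480 499]]
```

Side-view edges are ambiguous about a small tilt. I'll go above the stack with the fingers turned across its 60 mm side and measure from close by with the wrist camera.

send_rows(rows=[{"x": 1,"y": -20,"z": 2,"roll": -8.2,"hand": 87},{"x": 1,"y": -20,"z": 2,"roll": -8.2,"hand": 87},{"x": 1,"y": -20,"z": 2,"roll": -8.2,"hand": 87},{"x": 1,"y": -20,"z": 2,"roll": -8.2,"hand": 87},{"x": 1,"y": -20,"z": 2,"roll": -8.2,"hand": 87},{"x": 1,"y": -20,"z": 0,"roll": -8.2,"hand": 87},{"x": 1,"y": -20,"z": 0,"roll": -8.2,"hand": 87},{"x": 1,"y": -20,"z": 0,"roll": -8.2,"hand": 87},{"x": 1,"y": -20,"z": 0,"roll": -8.2,"hand": 87},{"x": 1,"y": -20,"z": 0,"roll": -8.2,"hand": 87}])

```text
time: 11.9
position: [0.5395, -0.0103, 0.3484]
tool_rot: [3.088, 0.576, -0.005]
ft_force: [-0.4, 0.3, -0.1]
grip_width: 0.999
grip_force: 0.0
```

send_rows(rows=[{"x": 0,"y": -20,"z": 0,"roll": -8.1,"hand": 87},{"x": 0,"y": 0,"z": 0,"roll": 0,"hand": 87},{"x": 0,"y": 0,"z": 0,"roll": 0,"hand": 87}])

```text
time: 12.2
position: [0.5398, -0.0292, 0.3491]
tool_rot: [-3.119, -0.369, 0.004]
ft_force: [-0.1, 1.0, -0.0]
grip_width: 1.002
grip_force: 0.0
```

```bash
cat > k.py <<'E'
from h import *
import sys
x0,u,w=np.array([.5425,-.0292,.155]),np.array([.866*.9728,.866*.2317,.5]),np.array([-.4864,-.1159,.866]);v=np.array([-.2317,.9728,0])
pose();c=get_calibration("wrist");im=get_image("wrist");n=sys.argv[1];cv2.imwrite(f"pics/{n}.png",im)
np.save(f"{n}.npy",c,allow_pickle=True)
for z in(.019,.010):
    print(z,proj("wrist",[x0+z*w+sx*.05*u+sy*.03*v for sx,sy in((1,1),(1,-1),(-1,-1),(-1,1))],c).round(0).tolist())
print("mouth",proj("wrist",[x0+sx*.0515*u+sy*.0315*v for sx,sy in((1,1),(1,-1),(-1,-1),(-1,1))],c).round(0).tolist())
m=cv2.inRange(cv2.cvtColor(im,cv2.COLOR_BGR2HSV),(3,90,40),(20,255,255));m[265:]=0
m=cv2.morphologyEx(m,2,np.ones((3,3)))
k=max(cv2.findContours(m,0,2)[0],key=cv2.contourArea)
print("seen",cv2.contourArea(k),cv2.approxPolyDP(cv2.convexHull(k),4,True).reshape(-1,2).tolist())
E
python3 k.py w7
```

```text
t 12.20 tcp [539.8 -29.2 349.1] close_ang 103.50 zax [-0.002  0.    -1.   ] w 87.2 gf 0.0 F [-0.14  1.   -0.03] M [-0.06  0.17 -0.03] q [-0.51  0.06  0.55  1.65 -0.03  1.44 -1.3 ]
0.019 [[240.0, 167.0], [328.0, 167.0], [318.0, 253.0], [250.0, 253.0]]
0.01 [[241.0, 158.0], [327.0, 159.0], [317.0, 245.0], [250.0, 245.0]]
mouth [[240.0, 148.0], [328.0, 148.0], [318.0, 238.0], [249.0, 237.0]]
seen 7949.5 [[327, 150], [330, 200], [317, 247], [253, 247], [242, 200], [243, 151]]
```

```bash
python3 - <<'E'
from h import *
im=cv2.imread("pics/w7.png");hsv=cv2.cvtColor(im,cv2.COLOR_BGR2HSV)
m=cv2.inRange(hsv,(3,90,40),(20,255,255));m=cv2.morphologyEx(m,2,np.ones((3,3)))
for y in range(130,266,5):
    xs=np.flatnonzero(m[y,200:360])+200
    g=im[y,262:306].astype(int).mean(0)
    print(y,(xs.min(),xs.max(),np.ptp(xs)) if len(xs) else None,g.round(0),im[y,225:232].mean(0).round(0))
E
```

```text
130 None [138. 154. 168.] [139. 155. 168.]
135 None [138. 154. 168.] [139. 155. 168.]
140 None [138. 154. 168.] [138. 155. 168.]
145 None [138. 154. 168.] [138. 155. 168.]
150 (np.int64(244), np.int64(327), np.int64(83)) [ 45.  76. 110.] [134. 151. 168.]
155 (np.int64(243), np.int64(328), np.int64(85)) [ 41.  78. 118.] [136. 152. 168.]
160 (np.int64(243), np.int64(328), np.int64(85)) [ 35.  69. 105.] [138. 154. 168.]
165 (np.int64(243), np.int64(328), np.int64(85)) [ 41.  79. 119.] [138. 155. 168.]
170 (np.int64(243), np.int64(329), np.int64(86)) [ 35.  69. 104.] [144. 162. 167.]
175 (np.int64(243), np.int64(329), np.int64(86)) [ 40.  78. 118.] [137. 154. 168.]
180 (np.int64(242), np.int64(329), np.int64(87)) [ 36.  69. 105.] [138. 155. 167.]
185 (np.int64(242), np.int64(330), np.int64(88)) [ 39.  76. 115.] [135. 151. 168.]
190 (np.int64(242), np.int64(330), np.int64(88)) [31. 61. 95.] [134. 151. 168.]
195 (np.int64(242), np.int64(330), np.int64(88)) [ 37.  71. 107.] [138. 155. 168.]
200 (np.int64(242), np.int64(330), np.int64(88)) [ 37.  72. 109.] [139. 155. 167.]
205 (np.int64(243)
[... 200 characters left out ...]
4.  66. 100.] [127. 142. 156.]
220 (np.int64(247), np.int64(324), np.int64(77)) [ 37.  71. 108.] [123. 138. 150.]
225 (np.int64(248), np.int64(323), np.int64(75)) [ 38.  72. 110.] [118. 132. 147.]
230 (np.int64(249), np.int64(322), np.int64(73)) [ 40.  76. 116.] [110. 124. 140.]
235 (np.int64(250), np.int64(321), np.int64(71)) [ 38.  73. 110.] [128. 143. 150.]
240 (np.int64(251), np.int64(319), np.int64(68)) [ 37.  72. 109.] [137. 153. 157.]
245 (np.int64(253), np.int64(318), np.int64(65)) [ 37.  71. 108.] [150. 165. 164.]
250 None [136. 152. 167.] [153. 170. 167.]
255 None [155. 171. 167.] [150. 168. 167.]
260 None [156. 171. 166.] [154. 171. 167.]
265 None [156. 171. 167.] [154. 171. 166.]
```

```bash
python3 - <<'E'
from h import *
c=np.load("w7.npy",allow_pickle=True).item()
x0,u,w=np.array([.5425,-.0292,.155]),np.array([.866*.9728,.866*.2317,.5]),np.array([-.4864,-.1159,.866]);v=np.array([-.2317,.9728,0])
B=np.array([u,v,w])
def at(px,W):  # both corner pixels -> height at which they are W apart
    from scipy.optimize import brentq
    f=lambda z:np.linalg.norm(np.subtract(*onz("wrist",px,z,c)))-W
    z=brentq(f,0,.27);return onz("wrist",px,z,c).mean(0)
H=at([(241.5,201),(330.5,201)],.06);L=at([(252.8,248),(318.6,248)],.06);b=at([(243,149.5),(327.8,149.5)],.06)
for n,p in(("hi",H),("lo",L),("far",b)):print(n,p.round(4),"well mm",(1e3*B@(p-x0)).round(1))
print("len",np.linalg.norm(H-L),"hi-far",np.linalg.norm(H-b),"ang",np.degrees(np.arctan2(*((H-L)[[2,0]]))))
E
```

```text
hi [ 0.5547 -0.0278  0.205 ] well mm [35.5 -1.5 37.2]
lo [ 0.4916 -0.0432  0.1348] well mm [-55.7  -1.9   8.9]
far [ 0.5852 -0.0201  0.1827] well mm [51.7 -1.1  2.1]
len 0.09555996237481848 hi-far 0.038568252719013194 ang 48.03151076678191
```

The wrist view is clear. The stack's high end rode up to about +37 mm and its low end lagged at about +9 mm, so the stack rests on the upper rim with catch_low not out. I'll take it across the 60 mm side near the low end, lift that end past its catch, and let it settle.

send_rows(rows=[{"x": -18.5,"y": -6,"z": -30,"roll": 0,"hand": 87},{"x": 0,"y": 0,"z": -40,"roll": 0,"hand": 87},{"x": 0,"y": 0,"z": -35,"roll": 0,"hand": 87},{"x": 0,"y": 0,"z": -15,"roll": 0,"hand": 87},{"x": 0,"y": 0,"z": -9,"roll": 0,"hand": 87},{"x": 0,"y": 0,"z": 0,"roll": 0,"hand": 87}], force=12)

```text
time: 12.85
position: [0.5212, -0.0344, 0.2203]
tool_rot: [-3.12, -0.37, 0.004]
ft_force: [-0.2, -0.4, -0.3]
grip_width: 1.001
grip_force: 0.0
```

send_rows(rows=[{"x": 0,"y": 0,"z": 0,"roll": 0,"hand": 50},{"x": 0,"y": 0,"z": 0,"roll": 0,"hand": 50},{"x": 0,"y": 0,"z": 0,"roll": 0,"hand": 50},{"x": 0,"y": 0,"z": 0,"roll": 0,"hand": 50},{"x": 0,"y": 0,"z": 0,"roll": 0,"hand": 50},{"x": 0,"y": 0,"z": 0,"roll": 0,"hand": 50},{"x": 0,"y": 0,"z": 0,"roll": 0,"hand": 50}], force=12)

```text
time: 13.55
position: [0.5221, -0.0354, 0.222]
tool_rot: [-3.12, -0.366, -0.002]
ft_force: [1.3, -0.5, 2.6]
grip_width: 0.687
grip_force: 12.0
```

Gripped at 60 mm. I'll lift 14 mm along the well axis.

send_rows(rows=[{"x": -1.7,"y": -0.4,"z": 3,"roll": 0,"hand": 50},{"x": -1.7,"y": -0.4,"z": 3,"roll": 0,"hand": 50},{"x": -1.7,"y": -0.4,"z": 3,"roll": 0,"hand": 50},{"x": -1.7,"y": -0.4,"z": 3,"roll": 0,"hand": 50},{"x": 0,"y": 0,"z": 0,"roll": 0,"hand": 50}])

```text
time: 14.05
position: [0.5147, -0.0373, 0.2338]
tool_rot: [-3.12, -0.366, 0.0]
ft_force: [0.2, -0.3, -1.7]
grip_width: 0.692
grip_force: 12.0
```

```bash
cat > sh.py <<'E'
from h import *
import sys
# raised-stack edges in the side view: left boundary slope & hull
s=pose();im=get_image("wrist");n=sys.argv[1];cv2.imwrite(f"pics/{n}.png",im);c=get_calibration("wrist")
m=cv2.inRange(cv2.cvtColor(im,cv2.COLOR_BGR2HSV),(3,90,40),(20,255,255));m=cv2.morphologyEx(m,2,np.ones((3,3)))
for y in range(100,300,8):
    xs=np.flatnonzero(m[y,170:390])+170
    if len(xs)>20:print((y,int(xs.min()),int(xs.max())),end=" ")
E
python3 sh.py w8
```

```text
t 14.05 tcp [514.7 -37.3 233.8] close_ang 103.36 zax [-0.  0. -1.] w 60.2 gf 11.988716239651467 F [ 0.17 -0.26 -1.72] M [-0.07  0.15  0.05] q [-0.5   0.07  0.55  1.88 -0.04  1.2  -1.28]
(148, 202, 365) (156, 201, 366) (164, 201, 365) (172, 199, 368) (180, 198, 369) (188, 198, 370) (196, 196, 371) (204, 196, 371) (212, 195, 373) (220, 194, 374) (228, 194, 372) (236, 192, 376) (244, 191, 376) (252, 192, 375) (260, 199, 368) (268, 203, 364) (276, 209, 358) (284, 214, 352) (292, 220, 347)
```

```bash
cat > at.py <<'E'
from h import *
from scipy.optimize import brentq
x0,u,w=np.array([.5425,-.0292,.155]),np.array([.866*.9728,.866*.2317,.5]),np.array([-.4864,-.1159,.866]);v=np.array([-.2317,.9728,0])
B=np.array([u,v,w])
def at(px,c,W=.06):
    z=brentq(lambda z:np.linalg.norm(np.subtract(*onz("wrist",px,z,c)))-W,0,.27);p=onz("wrist",px,z,c).mean(0)
    print(px,p.round(4),"well mm",(1e3*B@(p-x0)).round(1));return p
E
python3 - <<'E'
from at import *
c=get_calibration("wrist");im=cv2.imread("pics/w8.png")
m=cv2.inRange(cv2.cvtColor(im,cv2.COLOR_BGR2HSV),(3,90,40),(20,255,255))
print([y for y in range(100,300) if m[y,240:330].mean()>128][:1])
H=at([(191,251),(376.5,251)],c);b=at([(202,147),(365.5,147)],c);print(np.linalg.norm(H-b),np.degrees(np.arctan2(H[2]-b[2],H[0]-b[0])))
E
```

```text
[148]
[(191, 251), (376.5, 251)] [ 0.5492 -0.0299  0.2178] well mm [36.9 -2.2 51.2]
[(202, 147), (365.5, 147)] [ 0.5784 -0.0229  0.1918] well mm [49.9 -2.2 13.7]
0.03967050717830569 138.26911433712166
```

The tilt stayed at about 19° in the grip, with the stack now 14 mm higher and fully carried. I'll shift it slightly upslope, then loosen the grip so the high end swings down level.

send_rows(rows=[{"x": 2.5,"y": 0.6,"z": 1.5,"roll": 0,"hand": 50},{"x": 2.5,"y": 0.6,"z": 1.5,"roll": 0,"hand": 50},{"x": 0,"y": 0,"z": 0,"roll": 0,"hand": 50}])

```text
time: 14.4
position: [0.5206, -0.0357, 0.2367]
tool_rot: [3.12, 0.366, 0.001]
ft_force: [0.5, -0.1, -2.1]
grip_width: 0.691
grip_force: 12.0
```

send_rows(rows=[{"x": 0,"y": 0,"z": 0,"roll": 0,"hand": 50},{"x": 0,"y": 0,"z": 0,"roll": 0,"hand": 50},{"x": 0,"y": 0,"z": 0,"roll": 0,"hand": 50},{"x": 0,"y": 0,"z": 0,"roll": 0,"hand": 50}], force=3.5)

```text
time: 14.8
position: [0.5199, -0.036, 0.2364]
tool_rot: [3.12, 0.366, -0.0]
ft_force: [0.5, -0.3, -2.4]
grip_width: 0.69
grip_force: 3.5
```

```bash
python3 sh.py w9
```

```text
t 14.80 tcp [519.9 -36.  236.4] close_ang 103.37 zax [-0. -0. -1.] w 60.0 gf 3.4997863379248884 F [ 0.53 -0.29 -2.36] M [-0.06  0.16 -0.03] q [-0.5   0.08  0.55  1.86 -0.05  1.21 -1.27]
(148, 204, 364) (156, 203, 365) (164, 202, 366) (172, 201, 367) (180, 201, 367) (188, 198, 369) (196, 198, 370) (204, 196, 371) (212, 195, 372) (220, 196, 371) (228, 193, 374) (236, 192, 375) (244, 195, 373) (252, 200, 369) (260, 202, 365) (268, 207, 360) (276, 211, 356) (284, 216, 351) (292, 220, 347)
```

send_rows(rows=[{"x": 0,"y": 0,"z": 4,"roll": 0,"hand": 50},{"x": 0,"y": 0,"z": -4,"roll": 0,"hand": 50},{"x": 0,"y": 0,"z": 4,"roll": 0,"hand": 50},{"x": 0,"y": 0,"z": -4,"roll": 0,"hand": 50},{"x": 0,"y": 0,"z": 0,"roll": 0,"hand": 50}], force=3)

```text
time: 15.35
position: [0.5199, -0.0359, 0.2361]
tool_rot: [3.12, 0.366, -0.0]
ft_force: [-0.0, 0.5, -0.7]
grip_width: 0.69
grip_force: 3.0
```

```bash
cat >> sh.py <<'E'
from at import at
w=[(y,)+tuple(np.flatnonzero(m[y,170:390])[[0,-1]]+170) for y in range(100,300) if (m[y,170:390]>0).sum()>60]
A=np.array(w,float);A[:,1:]=np.c_[cv2.medianBlur(A[:,1].astype(np.float32),5).ravel(),cv2.medianBlur(A[:,2].astype(np.float32),5).ravel()]
wd=A[:,2]-A[:,1];i=[k for k in range(len(A)) if wd[k]>=wd.max()-2][-1]
H=at([(A[i,1],A[i,0]),(A[i,2],A[i,0])],c);b=at([(A[1,1],A[0,0]),(A[1,2],A[0,0])],c)
L=A[-1];
print("\nH-b",np.linalg.norm(H-b),"tilt of stack deg",90-np.degrees(np.arctan2(H[2]-b[2],np.linalg.norm((b-H)[:2]))),"last row",L)
E
python3 sh.py w10
```

```text
t 15.35 tcp [519.9 -35.9 236.1] close_ang 103.38 zax [-0. -0. -1.] w 60.0 gf 2.999977782860981 F [-0.01  0.5  -0.68] M [-0.03  0.13  0.04] q [-0.5   0.08  0.55  1.86 -0.05  1.21 -1.27]
(140, 208, 359) (148, 207, 360) (156, 206, 362) (164, 205, 363) (172, 203, 365) (180, 202, 366) (188, 200, 368) (196, 199, 369) (204, 197, 370) (212, 196, 372) (220, 197, 371) (228, 199, 368) (236, 202, 366) (244, 205, 363) (252, 208, 360) (260, 210, 358) (268, 212, 355) (276, 215, 352) (284, 218, 349) (292, 220, 346) [(np.float64(196.0), np.float64(219.0)), (np.float64(371.0), np.float64(219.0))] [ 0.5616 -0.0267  0.2104] well mm [44.3 -2.  38.4]
[(np.float64(210.0), np.float64(136.0)), (np.float64(357.0), np.float64(136.0))] [ 0.5856 -0.021   0.178 ] well mm [49.5 -2.  -2. ]

H-b 0.040751511491338384 tilt of stack deg 37.31508139378556 last row [299. 224. 343.]
```

The stack is now about 7° off level, with its high edge inside the mouth and its low end above the catch. I'll ease it down and let go.

send_rows(rows=[{"x": 1.5,"y": 0.3,"z": -2.6,"roll": 0,"hand": 50},{"x": 0,"y": 0,"z": 3,"roll": 0,"hand": 50},{"x": 0,"y": 0,"z": -3,"roll": 0,"hand": 50},{"x": 1.5,"y": 0.3,"z": -2.6,"roll": 0,"hand": 50},{"x": 0,"y": 0,"z": 3,"roll": 0,"hand": 50},{"x": 0,"y": 0,"z": -3,"roll": 0,"hand": 50},{"x": 0.9,"y": 0.2,"z": -1.5,"roll": 0,"hand": 50},{"x": 0,"y": 0,"z": 0,"roll": 0,"hand": 50}])

```text
time: 16.2
position: [0.5239, -0.035, 0.2295]
tool_rot: [3.12, 0.366, -0.0]
ft_force: [-0.3, 1.0, -1.1]
grip_width: 0.686
grip_force: 3.0
```

```bash
python3 sh.py w11
```

```text
t 16.20 tcp [523.9 -35.  229.5] close_ang 103.39 zax [-0. -0. -1.] w 59.7 gf 3.000178728980245 F [-0.28  0.99 -1.11] M [ 0.21  0.19 -0.03] q [-0.5   0.1   0.55  1.86 -0.06  1.2  -1.27]
(148, 205, 363) (156, 203, 364) (164, 203, 365) (172, 202, 366) (180, 203, 366) (188, 200, 368) (196, 199, 369) (204, 198, 370) (212, 196, 371) (220, 197, 370) (228, 195, 373) (236, 194, 374) (244, 196, 372) (252, 201, 368) (260, 203, 364) (268, 208, 359) (276, 212, 355) (284, 217, 351) (292, 220, 346) [(np.float64(194.0), np.float64(242.0)), (np.float64(373.0), np.float64(242.0))] [ 0.5594 -0.0273  0.2088] well mm [41.5 -2.1 38.2]
[(np.float64(205.0), np.float64(145.0)), (np.float64(362.0), np.float64(145.0))] [ 0.5874 -0.0206  0.1819] well mm [53.  -2.   0.5]

H-b 0.0394201921868532 tilt of stack deg 47.003448035650464 last row [299. 226. 342.]
```

The high edge caught the rim again. I'll go back up, swing level again, shift 4 mm downslope, then lower.

send_rows(rows=[{"x": -2.5,"y": -0.6,"z": 4.5,"roll": 0,"hand": 50},{"x": -2.5,"y": -0.6,"z": 4.5,"roll": 0,"hand": 50},{"x": 0,"y": 0,"z": 4,"roll": 0,"hand": 50},{"x": 0,"y": 0,"z": -4,"roll": 0,"hand": 50},{"x": 0,"y": 0,"z": 4,"roll": 0,"hand": 50},{"x": 0,"y": 0,"z": -4,"roll": 0,"hand": 50},{"x": -1.7,"y": -0.4,"z": -1,"roll": 0,"hand": 50},{"x": -1.7,"y": -0.4,"z": -1,"roll": 0,"hand": 50},{"x": 0,"y": 0,"z": 0,"roll": 0,"hand": 50}])

```text
time: 17.15
position: [0.5154, -0.0372, 0.2366]
tool_rot: [-3.12, -0.366, 0.0]
ft_force: [-0.3, 1.9, -1.2]
grip_width: 0.692
grip_force: 3.0
```

```bash
python3 sh.py w12
```

```text
t 17.15 tcp [515.4 -37.2 236.6] close_ang 103.37 zax [-0.  0. -1.] w 60.2 gf 3.001632608284126 F [-0.31  1.91 -1.23] M [ 0.36  0.13 -0.07] q [-0.51  0.07  0.55  1.87 -0.04  1.21 -1.28]
(140, 208, 358) (148, 207, 360) (156, 206, 361) (164, 205, 362) (172, 204, 364) (180, 202, 365) (188, 202, 366) (196, 200, 368) (204, 200, 368) (212, 197, 370) (220, 196, 372) (228, 198, 370) (236, 201, 366) (244, 205, 363) (252, 207, 361) (260, 209, 358) (268, 212, 355) (276, 215, 352) (284, 218, 349) (292, 221, 346) [(np.float64(197.0), np.float64(224.0)), (np.float64(371.0), np.float64(224.0))] [ 0.5553 -0.0286  0.2107] well mm [38.8 -2.4 41.9]
[(np.float64(208.0), np.float64(139.0)), (np.float64(358.0), np.float64(139.0))] [ 0.5803 -0.0222  0.1818] well mm [46.6 -1.9  4. ]

H-b 0.038707031286508486 tilt of stack deg 41.699416098519556 last row [299. 225. 342.]
```

The high bottom edge is 5 mm inside the rim and the low edge is above its catch. I'll lower 5 mm and release.

send_rows(rows=[{"x": 1.2,"y": 0.3,"z": -2.2,"roll": 0,"hand": 50},{"x": 1.2,"y": 0.3,"z": -2.1,"roll": 0,"hand": 50},{"x": 0,"y": 0,"z": 0,"roll": 0,"hand": 50},{"x": 0,"y": 0,"z": 0,"roll": 0,"hand": 63},{"x": 0,"y": 0,"z": 0,"roll": 0,"hand": 75},{"x": 0,"y": 0,"z": 0,"roll": 0,"hand": 87},{"x": 0,"y": 0,"z": 0,"roll": 0,"hand": 87},{"x": 0,"y": 0,"z": 0,"roll": 0,"hand": 87}])

```text
time: 18.0
position: [0.5178, -0.0367, 0.2325]
tool_rot: [3.12, 0.366, -0.0]
ft_force: [0.1, 0.8, 0.0]
grip_width: 0.964
grip_force: 0.0
```

```bash
python3 sh.py w13
```

```text
t 18.00 tcp [517.8 -36.7 232.5] close_ang 103.37 zax [-0. -0. -1.] w 83.8 gf 0.0 F [0.08 0.84 0.03] M [-0.08  0.18  0.01] q [-0.5   0.08  0.55  1.87 -0.05  1.2  -1.27]
(140, 208, 357) (148, 206, 359) (156, 204, 361) (164, 203, 363) (172, 202, 364) (180, 203, 363) (188, 205, 361) (196, 207, 359) (204, 208, 358) (212, 210, 356) (220, 212, 354) (228, 214, 352) (236, 216, 351) (244, 217, 349) (252, 219, 347) (260, 222, 345) (268, 223, 343) (276, 225, 341) (284, 227, 340) (292, 229, 338) [(np.float64(203.0), np.float64(181.0)), (np.float64(363.0), np.float64(181.0))] [ 0.5691 -0.025   0.1913] well mm [41.4 -2.1 18. ]
[(np.float64(209.0), np.float64(134.0)), (np.float64(356.0), np.float64(134.0))] [ 0.5843 -0.0211  0.1741] well mm [46.4 -1.8 -4.7]

H-b 0.023319359516128544 tilt of stack deg 42.318560759070095 last row [299. 231. 335.]
```

The high end now stands at +18 mm, where its catch should hold it. I'll rise to check the low end.

send_rows(rows=[{"x": 0,"y": 0,"z": 16,"roll": 0,"hand": 87},{"x": 7,"y": 2.5,"z": 40,"roll": 0,"hand": 87},{"x": 15,"y": 5,"z": 40,"roll": 0,"hand": 87},{"x": 0,"y": 0,"z": 20,"roll": 0,"hand": 87},{"x": 0,"y": 0,"z": 0,"roll": 0,"hand": 87},{"x": 0,"y": 0,"z": 0,"roll": 0,"hand": 87}])

```text
time: 18.65
position: [0.5397, -0.0292, 0.3481]
tool_rot: [3.12, 0.366, -0.0]
ft_force: [0.3, 0.3, -0.6]
grip_width: 0.996
grip_force: 0.0
```

```bash
python3 k.py w14; python3 - <<'E'
from at import *
im=cv2.imread("pics/w14.png");c=np.load("w14.npy",allow_pickle=True).item()
m=cv2.inRange(cv2.cvtColor(im,cv2.COLOR_BGR2HSV),(3,90,40),(20,255,255));m=cv2.morphologyEx(m,2,np.ones((3,3)))
A=[(y,*(np.flatnonzero(m[y,200:360])[[0,-1]]+200)) for y in range(120,266) if (m[y,200:360]>0).sum()>40]
print([tuple(map(int,a)) for a in A[::6]+[A[-1]]])
b,l=A[0],A[-1]
at([(l[1]-.5,l[0]+.5),(l[2]+.5,l[0]+.5)],c)
E
```

```text
t 18.65 tcp [539.7 -29.2 348.1] close_ang 103.37 zax [-0. -0. -1.] w 86.7 gf 0.0 F [ 0.3   0.28 -0.61] M [-0.07  0.23 -0.03] q [-0.52  0.06  0.55  1.66 -0.03  1.43 -1.3 ]
0.019 [[239.0, 168.0], [328.0, 168.0], [318.0, 254.0], [249.0, 254.0]]
0.01 [[240.0, 159.0], [327.0, 159.0], [317.0, 246.0], [250.0, 246.0]]
mouth [[239.0, 148.0], [328.0, 148.0], [318.0, 238.0], [249.0, 238.0]]
seen 8131.5 [[246, 151], [327, 151], [330, 175], [318, 255], [253, 254], [243, 172]]
[(151, 246, 327), (157, 244, 328), (163, 244, 329), (169, 243, 330), (175, 244, 330), (181, 244, 329), (187, 245, 328), (193, 246, 327), (199, 246, 326), (205, 247, 325), (211, 248, 325), (217, 248, 324), (223, 249, 323), (229, 250, 322), (235, 250, 322), (241, 251, 321), (247, 252, 320), (253, 253, 319), (255, 254, 318)]
[(np.float64(253.5), 255.5), (np.float64(318.5), 255.5)] [ 0.4841 -0.0454  0.1322] well mm [-63.8  -2.2  10.5]
```

Both ends now match a level stack resting on the catches: the low edge is at row 255 against 254 expected, and the high edge at about 171 against 168. I'll grasp the stack.

send_rows(rows=[{"x": 3,"y": -1.3,"z": -30,"roll": 0,"hand": 87},{"x": 0,"y": 0,"z": -40,"roll": 0,"hand": 87},{"x": 0,"y": 0,"z": -30,"roll": 0,"hand": 87},{"x": 0,"y": 0,"z": -15,"roll": 0,"hand": 87},{"x": 0,"y": 0,"z": 0,"roll": 0,"hand": 87},{"x": 0,"y": 0,"z": 0,"roll": 0,"hand": 50},{"x": 0,"y": 0,"z": 0,"roll": 0,"hand": 50},{"x": 0,"y": 0,"z": 0,"roll": 0,"hand": 50},{"x": 0,"y": 0,"z": 0,"roll": 0,"hand": 50},{"x": 0,"y": 0,"z": 0,"roll": 0,"hand": 50}], force=15)

```text
time: 19.7
position: [0.5432, -0.0304, 0.234]
tool_rot: [3.12, 0.366, 0.001]
ft_force: [0.3, -0.2, 1.4]
grip_width: 0.69
grip_force: 15.0
```

send_rows(rows=[{"x": 0,"y": 0,"z": 0,"roll": 0,"hand": 50},{"x": 0,"y": 0,"z": 0,"roll": 0,"hand": 50},{"x": 0,"y": 0,"z": 0,"roll": 0,"hand": 50}], force=15)

```text
time: 20.0
position: [0.5432, -0.0303, 0.234]
tool_rot: [-3.12, -0.366, -0.001]
ft_force: [-0.8, 0.1, 3.4]
grip_width: 0.689
grip_force: 15.0
```

Now lift along the well axis, 40 mm, then straight up.

send_rows(rows=[{"x": -2.4,"y": -0.6,"z": 4.3,"roll": 0,"hand": 50},{"x": -2.4,"y": -0.6,"z": 4.3,"roll": 0,"hand": 50},{"x": -2.4,"y": -0.6,"z": 4.3,"roll": 0,"hand": 50},{"x": -2.4,"y": -0.6,"z": 4.3,"roll": 0,"hand": 50},{"x": -2.4,"y": -0.6,"z": 4.3,"roll": 0,"hand": 50},{"x": -2.4,"y": -0.6,"z": 4.3,"roll": 0,"hand": 50},{"x": -2.4,"y": -0.6,"z": 4.3,"roll": 0,"hand": 50},{"x": -2.4,"y": -0.6,"z": 4.3,"roll": 0,"hand": 50},{"x": 0,"y": 0,"z": 30,"roll": 0,"hand": 50},{"x": 0,"y": 0,"z": 30,"roll": 0,"hand": 50}])

```text
time: 21.0
position: [0.5228, -0.0353, 0.3281]
tool_rot: [3.12, 0.366, -0.004]
ft_force: [1.1, 0.4, -1.2]
grip_width: 0.682
grip_force: 15.0
```

```bash
python3 sh.py w15
```

```text
t 21.00 tcp [522.8 -35.3 328.1] close_ang 103.36 zax [-0.003 -0.    -1.   ] w 59.3 gf 14.999368339776993 F [ 1.06  0.36 -1.2 ] M [-0.06  0.09  0.02] q [-0.52  0.03  0.55  1.72 -0.01  1.4  -1.3 ]
(172, 219, 348) (180, 218, 350) (188, 217, 351) (196, 215, 352) (204, 213, 354) (212, 212, 355) (220, 210, 356) (228, 209, 358) (236, 208, 359) (244, 209, 358) (252, 211, 356) (260, 213, 354) (268, 215, 352) (276, 217, 350) (284, 219, 348) (292, 221, 346) Traceback (most recent call last):
  File "sh.py", line 13, in <module>
    H=at([(A[i,1],A[i,0]),(A[i,2],A[i,0])],c);b=at([(A[1,1],A[0,0]),(A[1,2],A[0,0])],c)
  File "at.py", line 6, in at
    z=brentq(lambda z:np.linalg.norm(np.subtract(*onz("wrist",px,z,c)))-W,0,.27);p=onz("wrist",px,z,c).mean(0)
    r = _zeros._brentq(f, a, b, xtol, rtol, maxiter, args, full_output, disp)
ValueError: f(a) and f(b) must have different signs
```

The stack is held and clear. I'll move above the tray and verify the stack angle and tray location.

send_rows(rows=[{"x": 0,"y": -25,"z": 0,"roll": 0,"hand": 50},{"x": 0,"y": -35,"z": 0,"roll": 0,"hand": 50},{"x": 0,"y": -35,"z": 0,"roll": 0,"hand": 50},{"x": 0,"y": -35,"z": 0,"roll": 0,"hand": 50},{"x": 0,"y": -35,"z": 0,"roll": 0,"hand": 50},{"x": 0,"y": -35,"z": 0,"roll": 0,"hand": 50},{"x": 0,"y": -35,"z": 0,"roll": 0,"hand": 50},{"x": 0,"y": -30,"z": 0,"roll": 0,"hand": 50},{"x": 0,"y": -16,"z": 0,"roll": 0,"hand": 50},{"x": 0,"y": 0,"z": 0,"roll": 0,"hand": 50}])

```text
time: 22.05
position: [0.5222, -0.3193, 0.3277]
tool_rot: [3.119, 0.358, -0.003]
ft_force: [-0.2, -0.2, -2.0]
grip_width: 0.683
grip_force: 15.0
```

```bash
sed -i 's/,0,.27)/,0,.33)/' at.py; python3 sh.py w16; python3 - <<'E'
from h import *
P=onz("top",[(395,179),(446,181),(444,232),(392,229)],.022);print(P.round(3).tolist(),[np.linalg.norm(P[i]-P[i-1]).round(3) for i in range(4)])
E
```

```text
t 22.05 tcp [ 522.2 -319.3  327.7] close_ang 103.09 zax [-0.002 -0.002 -1.   ] w 59.4 gf 14.998970925807953 F [-0.21 -0.17 -1.96] M [-0.11  0.14  0.  ] q [-0.13  0.27  0.78  1.52 -0.19  1.42 -0.68]
(172, 220, 348) (180, 218, 349) (188, 217, 351) (196, 215, 352) (204, 214, 354) (212, 212, 355) (220, 211, 356) (228, 210, 358) (236, 209, 359) (244, 210, 358) (252, 212, 356) (260, 213, 355) (268, 215, 352) (276, 217, 350) (284, 219, 348) (292, 221, 346) [(np.float64(210.0), np.float64(244.0)), (np.float64(358.0), np.float64(244.0))] [ 0.5481 -0.3121  0.2833] well mm [  12.1 -276.5  141.1]
[(np.float64(220.0), np.float64(171.0)), (np.float64(348.0), np.float64(171.0))] [ 0.5711 -0.3067  0.2515] well mm [  16.7 -276.6  101.8]

H-b 0.03956352892463009 tilt of stack deg 36.63337327724899 last row [299. 224. 343.]
[[0.63, -0.233, 0.022], [0.621, -0.406, 0.022], [0.447, -0.392, 0.022], [0.46, -0.217, 0.022]] [np.float64(0.171), np.float64(0.173), np.float64(0.174), np.float64(0.175)]
```

The stack is held at about 36° tilt over the tray. The tray's centre is (0.540,-0.312), and its measured size of 171–175 mm against 170 mm given checks out. I'll descend until the low edge is about to touch.

send_rows(rows=[{"x": 0,"y": 0,"z": -30,"roll": 0,"hand": 50},{"x": 0,"y": 0,"z": -40,"roll": 0,"hand": 50},{"x": 0,"y": 0,"z": -40,"roll": 0,"hand": 50},{"x": 0,"y": 0,"z": -35,"roll": 0,"hand": 50},{"x": 0,"y": 0,"z": -15,"roll": 0,"hand": 50},{"x": 0,"y": 0,"z": -6,"roll": 0,"hand": 50},{"x": 0,"y": 0,"z": 0,"roll": 0,"hand": 50}])

```text
time: 22.8
position: [0.5243, -0.3156, 0.1624]
tool_rot: [3.12, 0.367, 0.001]
ft_force: [0.3, 0.4, -1.9]
grip_width: 0.688
grip_force: 15.0
```

send_rows(rows=[{"x": 0,"y": 0,"z": -4,"roll": 0,"hand": 50},{"x": 0,"y": 0,"z": -4,"roll": 0,"hand": 50},{"x": 0,"y": 0,"z": 0,"roll": 0,"hand": 50}], force=8)

```text
time: 23.1
position: [0.5239, -0.3162, 0.1543]
tool_rot: [3.12, 0.366, 0.001]
ft_force: [-0.5, -0.1, -1.3]
grip_width: 0.689
grip_force: 8.0
```

send_rows(rows=[{"x": 0,"y": 0,"z": -3,"roll": 0,"hand": 50},{"x": 0,"y": 0,"z": -3,"roll": 0,"hand": 50},{"x": 2,"y": 0.5,"z": -3,"roll": 0,"hand": 50},{"x": 4,"y": 1,"z": -3,"roll": 0,"hand": 50},{"x": 4,"y": 1,"z": -3,"roll": 0,"hand": 50},{"x": 4,"y": 1,"z": -3,"roll": 0,"hand": 50},{"x": 0,"y": 0,"z": 0,"roll": 0,"hand": 50}], force=4)

```text
time: 23.8
position: [0.5385, -0.312, 0.1354]
tool_rot: [3.12, 0.368, -0.0]
ft_force: [0.0, -0.0, -1.6]
grip_width: 0.69
grip_force: 4.0
```

```bash
python3 sh.py w17
```

```text
t 23.80 tcp [ 538.5 -312.   135.4] close_ang 103.45 zax [-0. -0. -1.] w 60.0 gf 4.000032618641853 F [ 0.01 -0.04 -1.59] M [-0.05  0.11 -0.01] q [-0.08  0.46  0.71  1.72 -0.33  1.09 -0.6 ]
(172, 220, 347) (180, 219, 348) (188, 217, 350) (196, 216, 352) (204, 214, 353) (212, 212, 355) (220, 211, 356) (228, 209, 358) (236, 209, 359) (244, 211, 357) (252, 213, 355) (260, 213, 354) (268, 215, 352) (276, 217, 350) (284, 219, 348) (292, 221, 346) [(np.float64(210.0), np.float64(240.0)), (np.float64(358.0), np.float64(240.0))] [ 0.5647 -0.3069  0.0907] well mm [ -69.1 -275.3  -34.3]
[(np.float64(221.0), np.float64(170.0)), (np.float64(347.0), np.float64(170.0))] [ 0.5861 -0.3018  0.0567] well mm [ -67.1 -275.3  -74.8]

H-b 0.04053305101270053 tilt of stack deg 32.88092396106344 last row [299. 223. 344.]
```

send_rows(rows=[{"x": 0,"y": 0,"z": -3,"roll": 0,"hand": 50},{"x": 0,"y": 0,"z": -3,"roll": 0,"hand": 50},{"x": 0,"y": 0,"z": -3,"roll": 0,"hand": 50},{"x": 0,"y": 0,"z": 0,"roll": 0,"hand": 50}], force=3.5)

```text
time: 24.25
position: [0.5373, -0.3126, 0.1263]
tool_rot: [-3.12, -0.366, 0.001]
ft_force: [0.4, -1.1, -0.4]
grip_width: 0.684
grip_force: 3.5
```

```bash
python3 sh.py w18
```

```text
t 24.25 tcp [ 537.3 -312.6  126.3] close_ang 103.37 zax [-0.001  0.    -1.   ] w 59.5 gf 3.4999746456742287 F [ 0.44 -1.05 -0.42] M [-0.03  0.1  -0.01] q [-0.07  0.47  0.7   1.73 -0.34  1.07 -0.6 ]
(172, 225, 342) (180, 222, 345) (188, 219, 348) (196, 217, 350) (204, 215, 353) (212, 212, 355) (220, 211, 356) (228, 212, 355) (236, 214, 354) (244, 215, 353) (252, 216, 352) (260, 216, 351) (268, 217, 350) (276, 218, 349) (284, 219, 348) (292, 220, 347) [(np.float64(212.0), np.float64(232.0)), (np.float64(355.0), np.float64(232.0))] [ 0.565  -0.3067  0.0757] well mm [ -76.4 -275.2  -47.4]
[(np.float64(224.0), np.float64(172.0)), (np.float64(343.0), np.float64(172.0))] [ 0.5823 -0.3025  0.0377] well mm [ -80.  -275.1  -89.2]

H-b 0.04195092578915504 tilt of stack deg 25.089626444310596 last row [299. 221. 346.]
```

It has touched down and is pivoting (tilt about 25°). I'll continue along the arc.

send_rows(rows=[{"x": 2,"y": 0.5,"z": -2.5,"roll": 0,"hand": 50},{"x": 2,"y": 0.5,"z": -2.5,"roll": 0,"hand": 50},{"x": 2,"y": 0.5,"z": -2.5,"roll": 0,"hand": 50},{"x": 2,"y": 0.5,"z": -2.5,"roll": 0,"hand": 50},{"x": 0,"y": 0,"z": 0,"roll": 0,"hand": 50}], force=3.5)

```text
time: 24.8
position: [0.5459, -0.3103, 0.1163]
tool_rot: [-3.12, -0.367, 0.001]
ft_force: [-1.0, 1.2, -2.2]
grip_width: 0.689
grip_force: 3.5
```

```bash
python3 sh.py w19
```

```text
t 24.80 tcp [ 545.9 -310.3  116.3] close_ang 103.40 zax [-0.001  0.    -1.   ] w 60.0 gf 3.4996722266077995 F [-0.96  1.24 -2.19] M [-0.04  0.13 -0.02] q [-0.07  0.49  0.69  1.72 -0.35  1.06 -0.6 ]
(180, 227, 341) (188, 223, 344) (196, 219, 349) (204, 215, 353) (212, 214, 353) (220, 215, 352) (228, 215, 352) (236, 216, 351) (244, 217, 350) (252, 218, 350) (260, 217, 350) (268, 218, 349) (276, 218, 348) (284, 219, 348) (292, 220, 347) [(np.float64(215.0), np.float64(229.0)), (np.float64(352.0), np.float64(229.0))] [ 0.5724 -0.3047  0.0591] well mm [ -78.1 -275.   -65.7]
[(np.float64(227.0), np.float64(179.0)), (np.float64(341.0), np.float64(179.0))] [ 0.5859 -0.3017  0.0209] well mm [ -85.2 -275.2 -105.7]

H-b 0.040605077545681684 tilt of stack deg 19.88202041759594 last row [299. 221. 347.]
```

send_rows(rows=[{"x": 1,"y": 0.3,"z": -2,"roll": 0,"hand": 50},{"x": 1,"y": 0.3,"z": -2,"roll": 0,"hand": 50},{"x": 0,"y": 0,"z": -2,"roll": 0,"hand": 50},{"x": 0,"y": 0,"z": 0,"roll": 0,"hand": 50}], force=3)

```text
time: 25.25
position: [0.548, -0.31, 0.111]
tool_rot: [3.12, 0.366, 0.001]
ft_force: [0.7, 1.3, 0.4]
grip_width: 0.691
grip_force: 3.0
```

```bash
python3 sh.py w20
```

```text
t 25.25 tcp [ 548. -310.  111.] close_ang 103.39 zax [ 0.001 -0.    -1.   ] w 60.1 gf 2.999587655067444 F [0.68 1.34 0.43] M [-0.03 -0.04  0.01] q [-0.07  0.5   0.69  1.72 -0.36  1.05 -0.6 ]
(188, 224, 343) (196, 219, 348) (204, 215, 352) (212, 215, 352) (220, 216, 352) (228, 216, 351) (236, 217, 350) (244, 218, 350) (252, 218, 350) (260, 217, 350) (268, 218, 349) (276, 218, 349) (284, 219, 348) (292, 220, 347) [(np.float64(216.0), np.float64(229.0)), (np.float64(351.0), np.float64(229.0))] [ 0.5739 -0.3046  0.0514] well mm [ -80.6 -275.2  -73.1]
[(np.float64(228.0), np.float64(182.0)), (np.float64(339.0), np.float64(182.0))] [ 0.5855 -0.3018  0.0108] well mm [ -90.5 -275.1 -114.2]

H-b 0.04229898239658963 tilt of stack deg 16.460286994654666 last row [299. 220. 347.]
```

The far bottom edge is on the tray floor and the weight is off the fingers. I'll release and rise.

send_rows(rows=[{"x": 0,"y": 0,"z": 0,"roll": 0,"hand": 62},{"x": 0,"y": 0,"z": 0,"roll": 0,"hand": 70},{"x": 0,"y": 0,"z": 0,"roll": 0,"hand": 87},{"x": 0,"y": 0,"z": 0,"roll": 0,"hand": 87},{"x": 0,"y": 0,"z": 0,"roll": 0,"hand": 87},{"x": 0,"y": 0,"z": 40,"roll": 0,"hand": 87},{"x": 0,"y": 0,"z": 50,"roll": 0,"hand": 87},{"x": 0,"y": 0,"z": 50,"roll": 0,"hand": 87},{"x": 0,"y": 0,"z": 50,"roll": 0,"hand": 87},{"x": 0,"y": 0,"z": 0,"roll": 0,"hand": 87}])

```text
time: 26.3
position: [0.5499, -0.3125, 0.3091]
tool_rot: [3.114, 0.365, 0.018]
ft_force: [0.6, -0.1, 0.3]
grip_width: 0.999
grip_force: 0.0
```

```bash
python3 - <<'E'
from h import *
pose();c=get_calibration("wrist");im=get_image("wrist")
m=cv2.inRange(cv2.cvtColor(im,cv2.COLOR_BGR2HSV),(3,90,40),(20,255,255));m[:,:150]=0;m[:,420:]=0;m[270:]=0
m=cv2.morphologyEx(m,2,np.ones((3,3)));k=max(cv2.findContours(m,0,2)[0],key=cv2.contourArea)
q=cv2.boxPoints(cv2.minAreaRect(k));P=onz("wrist",q,.054,c)
print("stack",P.mean(0),[np.linalg.norm(P[i]-P[i-1]).round(4) for i in range(4)],q.round(0).tolist(),cv2.approxPolyDP(k,3,True).reshape(-1,2).tolist())
a=get_image("side");cv2.imwrite("pics/s20.png",a);b=cv2.imread("pics/s6.png")
# unchanged hook/bystanders between hook release and now: difference per region
d=cv2.absdiff(a,b).max(2)
for n,(x,y,X,Y) in dict(shank=(276,196,286,240),spoon=(225,268,280,284),jar=(328,194,350,230),gourd=(376,280,414,335)).items():print(n,d[y:Y,x:X].mean().round(1),int((d[y:Y,x:X]>50).sum()))
b2=cv2.imread("pics/side.png");d=cv2.absdiff(a,b2).max(2)
for n,(x,y,X,Y) in dict(spoon=(225,268,280,284),jar=(328,194,350,230),gourd=(376,280,414,335)).items():print(n,"vs start",d[y:Y,x:X].mean().round(1),int((d[y:Y,x:X]>50).sum()))
E
```

```text
t 26.30 tcp [ 549.9 -312.5  309.1] close_ang 103.35 zax [ 0.012 -0.005 -1.   ] w 86.9 gf 0.0 F [ 0.61 -0.07  0.31] M [-0.1   0.1  -0.01] q [-0.13  0.32  0.77  1.51 -0.23  1.39 -0.69]
stack [ 0.54089766 -0.31271945  0.054     ] [np.float64(0.1018), np.float64(0.0587), np.float64(0.1019), np.float64(0.0637)] [[248.0, 144.0], [310.0, 144.0], [310.0, 244.0], [248.0, 244.0]] [[252, 144], [248, 148], [250, 243], [307, 244], [309, 147]]
shank 7.7 0
spoon 9.2 1
jar 87.6 749
gourd 4.9 0
spoon vs start 11.6 0
jar vs start 88.9 745
gourd vs start 5.1 0
```

The stack lies flat at the tray's centre. The jar is probably hidden by the arm in the side view, so I'll check it from the top view.

```bash
python3 - <<'E'
from h import *
print(proj("side",[get_state()["position"]+[0,0,z] for z in(0,.1,.2)]))
t=get_image("top");d=cv2.absdiff(t,cv2.imread("pics/top.png")).max(2);d6=cv2.absdiff(t,cv2.imread("pics/t6.png")).max(2)
for n,(x,y,X,Y) in dict(jar=(232,122,262,152),spoon=(308,216,328,272),gourd=(392,124,430,158)).items():print(n,d[y:Y,x:X].mean().round(1),int((d[y:Y,x:X]>50).sum()),d6[y:Y,x:X].mean().round(1),int((d6[y:Y,x:X]>50).sum()))
E
```

```text
[[333.81294557 257.05378   ]
 [336.07877451 220.51122861]
 [338.49675944 180.23422993]]
jar 9.2 0 9.9 0
spoon 4.2 0 62.5 509
gourd 5.1 0 5.2 0
```

The bystanders have not moved, the arm was hiding the jar, the hook is standing, and the stack is flat. Handing in.

```bash
python3 -c "
from bench import *
print(close_job())"
```

```text
the job is handed in; nothing more can be done
None
```

The job is handed in at about 26 s with no verdict returned: the stack measures flat at the tray's centre, the hook stands upright clear of dock and tray, and gourd, jar and spoon are unmoved, but after the hook's push the low end lagged below its catch, so I levelled the stack onto both catches with the gripper after setting the hook down.

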